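# Wring the setting bars home on the magnetic chuck

## Robot

A 6-joint arm with a two-finger parallel gripper is mounted at the origin on a cart in front of the work surface, level with it; the furniture and walls round the work are solid. World frame = base frame: x ahead of the robot, y to its left, z up, the work surface at z = 0. Lengths are in m, angles in degrees, forces in N, time in s.
With the tool pointing down it reaches from about 0.325 to 0.85 m from the base axis. Payload 15.5 kg.
Tool frame: the origin (TCP) lies midway between the tips of the shut fingers; the grasp point (between the pads) lies 19 mm behind it; z points along the fingers, y is the line along which they close (so a half turn about z gives the same grasp; the last joint's range is limited). The gripper opens to 91 mm and grips with 3 to 60 N. Pads are 32 mm wide; open, the fingers measure 118 mm over their backs; the gripper's body (76 mm by 178 mm) begins 60 mm behind the grasp point.
Start: joints at [61.564, 28.281, 77.091, -0, 74.628, -5.472], TCP at [0.244, 0.575, 0.214] pointing down, gripper open.
Joint ranges: [-166.48, 166.48], [-47.26, 123.95], [12.59, 153.08], [-70.14, 250.14], [6.76, 159.57], [-176.63, 176.63]. Speed limits (degrees/s): [108.29, 108.29, 147.25, 172.46, 172.46, 172.46].

## Interface

Orientations are given as a 3x3 rotation matrix whose columns are the frame's x, y, z axes.
In Python, from bench import * gives the robot as it stands. The module is installed in compiled form; this text tells all that it offers.
- The arm moves only by the tool send_rows, never from a script. Its argument "commands" is a list of rows, each an object with "fingers": the closure, from 0 (fully open) to 1 (shut); "delta_pos": the shift along the tool's x, y, z in m, a list of three; "turn": the turn, a rotation vector about the tool's x, y, z in rad, a list of three. In form: [{"fingers": fingers, "delta_pos": [tx, ty, tz], "turn": [ax, ay, az]}, ...]. A call has 1 to 12 rows; each row shifts and turns the commanded pose from where the row before left it, along the tool's axes as they then stand; what a row does not reach is not made up. A row lasts 1/8 s, in which the tool goes at most 62.5 mm and 10.7 degrees, less where a joint would pass 70% of its speed; a pose out of reach is approached as far as the arm can. A call is refused whole if a number of a shift passes 0.0625 or a number of a turn 0.188, either way. A call with a gripper value outside its range is refused whole. The fingers move at their own pace and stop on an object; the grip force is fixed at half the most. Time passes only in rows, so rows that do not move let the fingers close. It gives the time, the measured TCP pose, the force, the opening and the grip force at its end, in the units of the state.
- read_state(): the state, without advancing time (a new reading comes with each control period).
- read_camera(name): name is "side" or "top"; returns the picture (420x560x3 uint8, red, green, blue); there is no depth.
- camera_model(name): a dict with "intrinsics" (3x3 intrinsics, pixels), "pose" (4x4, takes a point from camera to world coordinates). Camera axes: x right, y down, z forward; pixel columns grow to the right and rows downward; lengths in m; the calibration is good to about 2 mm. A picture is of the moment at which its call begins. camera_model takes no time and is no camera call.
- job_done(): hands the job in; it is judged then, once.
The state is a dict: "t": time; "joint_positions": joint angles; "qvel": joint speeds; "joint_efforts": joint torques, N m; "tcp_pos": TCP position; "orientation": TCP orientation; "wrist_force": force on the tool from outside, world axes, zero at the start; "moment": the same for the moment, N m; "width": finger opening in m; "grasp_force": force on a finger pad.
Only numpy, scipy, OpenCV 4.12 (cv2) and the standard library are available. Lean on these libraries where they do the work, as an engineer would, in place of code of your own. Each camera call takes 0.05 s, during which the arm holds its last target. There are 200 camera calls.

## Task

Pull the magnetic chuck's lever off (toward the robot) and move the square tube lying across its rails into the wooden tray, flat on the tray's floor. Then wring each ground bar on the bench onto the rail of its own length: lay it gently on the open front part and slide it face to face under the lip until its end meets the back stop and it is flush with the rail all round, never pressing or ramming it with more than 60 N. When all are home and still so, push the lever fully on; leave the tin, the chalk stick and the red magnet alone.

Things in the scene. Friction and masses are not known exactly. Their poses are not given: they have to be found in the camera images.
- chuck: magnetic chuck, fixed: dark steel slab, x -60..70 mm, y -235..200 mm, 35 mm high, with three bright raised rails along x, 36 mm wide, tops 40 mm above the bench, at y = -165 (110 mm long), -50 (90 mm) and +65 (70 mm). All end at x = +55 mm against the back stop. Origin on the bench top; x points to the stop (away from the robot), z up. The magnet exerts no pull here.
- lip (a point): middle of the front lower edge of the grey lip of the back stop. The upright stop (face at chuck x = 55 mm) carries this lip, which overhangs the last 20 mm of all rails (from chuck x = 35 mm), its underside 33 mm above them (3 mm over a bar), 8 mm thick; so a bar cannot be lowered straight home but must be slid the last 20 mm.
- rail_110 (a point): centre of the lapped top face of the 110 mm long rail (the rail farthest from the lever), 110 (x) x 36 mm (y), 40 mm above the bench, 5 mm above the slab. Axes as the chuck's: x to the back stop, z up. The rail's far end meets the stop: a bar is home when its origin is on this point, long side along this x.
- rail_90 (a point): centre of the lapped top face of the 90 mm long rail (the middle rail), 90 (x) x 36 mm (y), 40 mm above the bench, 5 mm above the slab. Axes as the chuck's: x to the back stop, z up. The rail's far end meets the stop: a bar is home when its origin is on this point, long side along this x.
- rail_70 (a point): centre of the lapped top face of the 70 mm long rail (the rail next to the lever), 70 (x) x 36 mm (y), 40 mm above the bench, 5 mm above the slab. Axes as the chuck's: x to the back stop, z up. The rail's far end meets the stop: a bar is home when its origin is on this point, long side along this x.
- bar_110: loose bright ground steel bar, 110 mm long (its x axis) x 36 wide (y) x 30 high (z), mass about 0.49 kg, plain ends, either end may lead; origin at the centre of its underside. Starts lying on the bench top; may be absent. Belongs on rail_110.
- bar_90: loose bright ground steel bar, 90 mm long (its x axis) x 36 wide (y) x 30 high (z), mass about 0.40 kg, plain ends, either end may lead; origin at the centre of its underside. Starts lying on the bench top; may be absent. Belongs on rail_90.
- bar_70: loose bright ground steel bar, 70 mm long (its x axis) x 36 wide (y) x 30 high (z), mass about 0.32 kg, plain ends, either end may lead; origin at the centre of its underside. Starts lying on the bench top; may be absent. Belongs on rail_70.
- lever (a joint): angle of the chuck's switch lever (rad): 0 = off, leaning toward the robot (chuck -x); 1.0 = on, leaning to chuck +x; hard stops at both ends. It turns lightly (about 1 N at the knob) and stays where it is left. Starts nearly on.
- lever_tip (a point): centre of the lever's black ball knob (26 mm diameter, on a 10 mm stem). It stands at y = +165 mm of the chuck and swings in the chuck's x-z plane about a pivot at chuck x = 0, z = 57 mm, radius 80 mm: x = -38 mm off, +38 mm on, z = 127 mm at both ends
- tube: loose square steel tube offcut, 30 (x) x 160 (y, long) x 30 mm, open ends, about 0.39 kg; origin at the centre of its underside. Starts lying across the front part of the two longer rails, its underside at 40 mm.
- tray: shallow wooden tray fixed on the bench, 200 (x) x 110 (y) mm outside, 4 mm thick floor and walls, 14 mm high; origin at the centre of its underside
- gel_tin: bystander: round blue tin with a cream lid, 70 mm diameter, 49 high; origin at the centre of its underside
- soapstone: bystander: white chalk stick 12 x 110 (y) x 8 mm, origin at the centre of its underside
- magnet: bystander: red flat welding magnet with a bevelled outline, 55 x 110 (y) x 16 mm, origin at the centre of its underside
There are look-alikes about, which are no part of the job. There is more than one size of the tube; the job needs the larger.

How it is judged:
By the outcome, as a careful person would: the job done as asked, in the order asked, and still so for the second after the job is handed in, with the robot touching nothing.
Of bar_110, bar_90, bar_70 only 2 to 3 are there at a start; the rules pass over those that are not, and their reading is None.
At some moment in a run one of bar_110, bar_90, bar_70 may be knocked a few centimetres aside while the robot is not near it.
It also fails if it takes over 210 s, if anything falls off the work surface, if the arm or the gripper's body presses on something with over 40 N, if the wrist force passes 120 N, or if a joint passes its speed limit or range.

## Working session

There is one attempt and no reset: what is moved stays moved. The work goes in short steps, Python scripts to look and compute and a tool call to move; the robot and the scene stay as the last step left them, time stands still between calls to the robot, and variables do not carry over. Pictures are saved under pics/ and viewed, at most 14 in all, crops included, and the job is handed in when it is done.

Besides the shell and the picture viewer there is one more tool, called after "Call:" in YAML: its name, and indented under it one key for each argument. send_rows: Moves the arm, as the interface text tells. Its arguments: {"type":"object","properties":{"commands":{"type":"array","items":{"type":"object","properties":{"fingers":{"type":"number"},"delta_pos":{"type":"array","items":{"type":"number"}},"turn":{"type":"array","items":{"type":"number"}}}}}},"required":["commands"]}

```bash
mkdir -p pics
python3 - <<'E'
from bench import *
import cv2, numpy as np
for n in("top","side"):
    m=camera_model(n); print(n,np.round(m["intrinsics"],1).tolist(),np.round(m["pose"],4).tolist())
    cv2.imwrite(f"pics/{n}0.png",cv2.resize(read_camera(n)[:,:,::-1],(800,600),interpolation=cv2.INTER_CUBIC))
s=read_state(); print({k:np.round(v,3).tolist() for k,v in s.items()})
E
```

```text
top [[383.2, 0.0, 279.8], [0.0, 383.2, 206.5], [0.0, 0.0, 1.0]] [[0.01, -0.9956, 0.0928, 0.4391], [-0.9999, -0.0107, -0.0073, 0.1987], [0.0083, -0.0928, -0.9957, 1.065], [0.0, 0.0, 0.0, 1.0]]
side [[408.0, 0.0, 287.4], [0.0, 408.0, 211.5], [0.0, 0.0, 1.0]] [[0.8519, -0.2998, 0.4294, 0.1511], [-0.5237, -0.4842, 0.7009, -0.47], [-0.0022, -0.822, -0.5695, 0.6121], [0.0, 0.0, 0.0, 1.0]]
{'t': 0.1, 'joint_positions': [61.564, 28.313, 77.121, 0.001, 74.628, -5.472], 'qvel': [-0.076, -0.199, -0.177, 0.023, -0.002, -0.013], 'joint_efforts': [0.003, -88.024, -38.254, 0.071, 0.048, -0.0], 'tcp_pos': [0.244, 0.575, 0.213], 'orientation': [[-0.921, 0.39, -0.001], [0.39, 0.921, -0.001], [0.0, -0.001, -1.0]], 'wrist_force': [-0.286, 0.071, 0.67], 'moment': [-0.043, 0.037, 0.067], 'grasp_force': 0.0, 'width': 0.092}
```

View pics/top0.png

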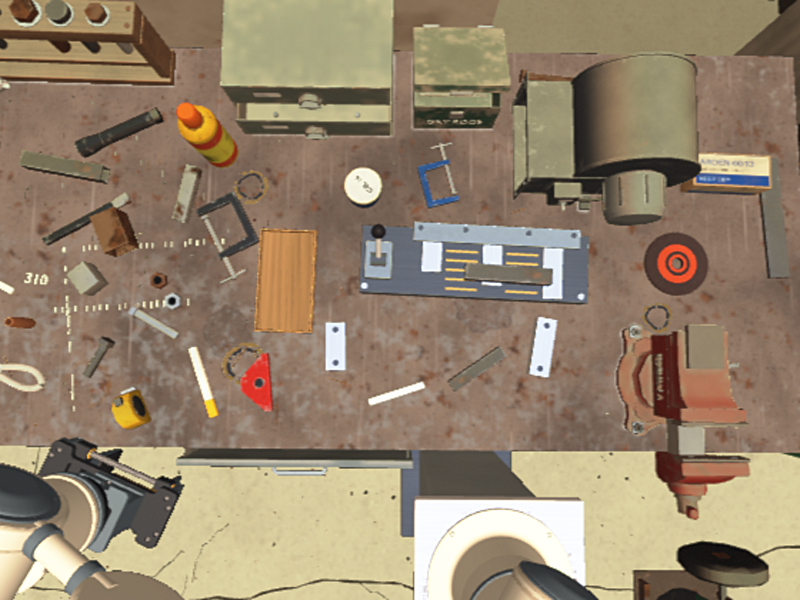

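View pics/side0.png

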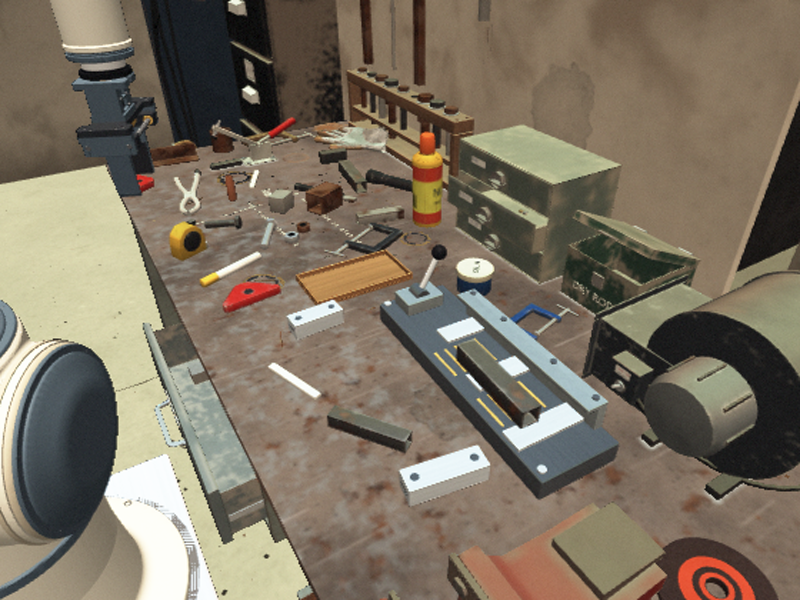

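The top view (800×600 scale) shows the chuck at about (475,262), with the lever knob at (378,231). The tube lies across it at (509,273), and the tray is at (286,281). The bars are at (335,346), which looks like the 90, and (542,347), which looks like the 110. No third bar is visible. The tube at (477,368) on the bench is the smaller look-alike.

```bash
cat > h.py <<'E'
from bench import *
import cv2, numpy as np
def ray(n,u,v,z):
    m=camera_model(n);P=m["pose"];d=P[:3,:3]@np.linalg.inv(m["intrinsics"])@[u,v,1]
    return P[:3,3]+d*(z-P[2,3])/d[2]
def pix(n,p):
    m=camera_model(n);P=m["pose"];q=m["intrinsics"]@(P[:3,:3].T@(np.array(p)-P[:3,3]));return q[:2]/q[2]
def crop(n,name,x0,y0,w,h,k):
    im=read_camera(n)[y0:y0+h,x0:x0+w,::-1]
    cv2.imwrite(f"pics/{name}.png",cv2.resize(im,None,fx=k,fy=k,interpolation=cv2.INTER_CUBIC))
E
python3 - <<'E'
from h import *
crop("top","c1",170,145,250,135,3.2)
# bars: bright blobs
im=read_camera("top"); g=im.min(2)
m=(g>165).astype(np.uint8)
n,l,st,c=cv2.connectedComponentsWithStats(m)
for i in range(1,n):
    if st[i,4]>100 and 200<c[i][0]<420 and 140<c[i][1]<300:
        r=cv2.minAreaRect(np.argwhere(l==i)[:,::-1].astype(np.float32)); b=cv2.boxPoints(r)
        w=np.array([ray("top",*p,0.03)[:2] for p in b])
        print(st[i].tolist(),np.round(c[i],1),np.round(ray("top",*r[0],.03)[:2],4),np.round(np.linalg.norm(w-np.roll(w,1,0),axis=1),3), np.round(w,3).tolist())
E
```

```text
[291, 156, 115, 53, 1725] [361.5 172. ] [0.6046 0.0085] [0.311 0.133 0.315 0.133] [[0.545, 0.168], [0.678, 0.162], [0.665, -0.153], [0.532, -0.143]]
[295, 164, 15, 26, 304] [301.9 178.4] [0.6183 0.1311] [0.037 0.071 0.037 0.071] [[0.584, 0.152], [0.655, 0.147], [0.653, 0.11], [0.582, 0.115]]
[256, 168, 18, 27, 220] [264.6 181.2] [0.6056 0.2329] [0.046 0.071 0.047 0.071] [[0.572, 0.258], [0.642, 0.254], [0.64, 0.208], [0.569, 0.211]]
[371, 222, 19, 42, 535] [380.  242.5] [ 0.4409 -0.0799] [0.037 0.11  0.038 0.109] [[0.39, -0.052], [0.498, -0.071], [0.492, -0.108], [0.385, -0.089]]
[228, 226, 14, 33, 435] [234.5 242. ] [0.4386 0.3119] [0.086 0.035 0.086 0.035] [[0.481, 0.33], [0.482, 0.295], [0.396, 0.294], [0.396, 0.328]]
[258, 267, 40, 17, 199] [276.9 275. ] [0.3523 0.1964] [0.013 0.109 0.013 0.109] [[0.341, 0.25], [0.375, 0.147], [0.363, 0.143], [0.329, 0.246]]
```

View pics/c1.png

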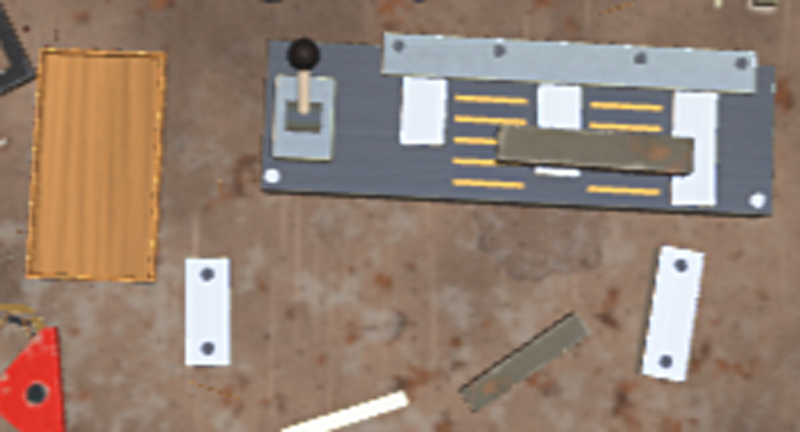

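The crop confirms two bars, the 110 (right) and the 90 (left), with rail_70 empty. It also gives me the chuck corners, the tube corners and the tray at (42..166, 48..281), and I'll fit poses from those.

Run:
```python
from h import *
from scipy.optimize import least_squares
c=lambda x,y:((x+.5)/3.2-.5+170,(y+.5)/3.2-.5+145)
pts=[((-.06,.2,.035),(263,191)),((-.06,-.235,.035),(771,215)),((-.055,-.147,.04),(672,203)),((-.055,-.183,.04),(715,207)),((-.015,.083,.04),(400,142)),((-.015,.047,.04),(446,145)),((-.035,-.032,.04),(535,174)),((-.035,-.068,.04),(578,176))]
def T(q,p): 
    a=q[2];return np.array([q[0]+np.cos(a)*p[0]-np.sin(a)*p[1],q[1]+np.sin(a)*p[0]+np.cos(a)*p[1],p[2]])
f=lambda q:np.concatenate([pix("top",T(q,p))-c(*u) for p,u in pts])
s=least_squares(f,[.6,.05,0],loss='soft_l1');q=s.x;print("chuck",q,np.degrees(q[2]),np.round(f(q),1))
np.save("chuck.npy",q)
for n,p in dict(r110=(0,-.165,.04),r90=(.01,-.05,.04),r70=(.02,.065,.04),knob=(.038,.165,.127),knoboff=(-.038,.165,.127)).items(): print(n,np.round(T(q,p),4),np.round((pix("top",T(q,p))-[170,145])*3.2))
print("knob seen",ray("top",*c(304,54),.127))
for p in [(500,125),(694,139),(692,173),(497,160)]: print("tube",np.round(ray("top",*c(*p),.07),4))
for p in [(42,48),(166,53),(156,281),(26,278)]: print("tray",np.round(ray("top",*c(*p),.014),4))
print(read_state()["orientation"])
```

```text
chuck [ 0.59325281  0.06738677 -0.03855598] -2.209094962095146 [-1.  -0.3  1.   0.1 -0.   0.3 -0.1 -0.3  0.3  0.4 -0.8  0.1  0.4 -0.2
  0.3 -0.1]
r110 [ 0.5869 -0.0975  0.04  ] [694. 139.]
r90 [0.6013 0.017  0.04  ] [558. 121.]
r70 [0.6157 0.1316 0.04  ] [423. 102.]
knob [0.6376 0.2308 0.127 ] [303.  54.]
knoboff [0.5616 0.2337 0.127 ] [298. 151.]
knob seen [0.63843882 0.23062054 0.127     ]
tube [0.5933 0.071  0.07  ]
tube [ 0.5835 -0.0883  0.07  ]
tube [ 0.5554 -0.0862  0.07  ]
tube [0.5644 0.0735 0.07  ]
tray [0.6651 0.4621 0.014 ]
tray [0.6619 0.3544 0.014 ]
tray [0.4641 0.3581 0.014 ]
tray [0.4655 0.469  0.014 ]
[[-9.20734051e-01  3.90190569e-01 -3.56238590e-04]
 [ 3.90190725e-01  9.20733820e-01 -6.56032389e-04]
 [ 7.20232671e-05 -7.43032353e-04 -9.99999721e-01]]
```

Add to h.py:
```python
def st():
    s=read_state();q=np.load("chuck.npy");c,sn=np.cos(q[2]),np.sin(q[2]);d=s["tcp_pos"][:2]-q[:2]
    R=s["orientation"]
    print("t",round(s["t"],2),"chuck mm",np.round([1e3*(c*d[0]+sn*d[1]),1e3*(-sn*d[0]+c*d[1]),1e3*s["tcp_pos"][2]],1),"psi",round(np.degrees(np.arctan2(R[1,1],R[0,1])),2),"F",np.round(s["wrist_force"],1),"w",round(s["width"]*1e3,1),"g",round(s["grasp_force"],1))
```

```text
(no output)
```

Call:
send_rows:
  commands:
    - {"fingers":1,"delta_pos":[0,0,0],"turn":[0,0,0.151]}
    - {"fingers":1,"delta_pos":[0,0,0],"turn":[0,0,0.151]}
    - {"fingers":1,"delta_pos":[0,0,0],"turn":[0,0,0.151]}
    - {"fingers":1,"delta_pos":[0,0,0],"turn":[0,0,0.151]}
    - {"fingers":1,"delta_pos":[0,0,0],"turn":[0,0,0.151]}
    - {"fingers":1,"delta_pos":[0,0,0],"turn":[0,0,0.151]}
    - {"fingers":1,"delta_pos":[0,0,0],"turn":[0,0,0.151]}
    - {"fingers":1,"delta_pos":[0,0,0],"turn":[0,0,0.151]}

```text
t: 1.2
tcp_pos: [0.2438, 0.5754, 0.2137]
orientation: [[0.043, 0.999, -0.0], [0.999, -0.043, -0.0], [-0.0, -0.0, -1.0]]
wrist_force: [-0.2, -0.3, 0.4]
width: 0.0139
grasp_force: 0.0
```

Call:
send_rows:
  commands:
    - {"fingers":1,"delta_pos":[-0.0274,0.0376,0],"turn":[0,0,0]}
    - {"fingers":1,"delta_pos":[-0.0274,0.0376,0],"turn":[0,0,0]}
    - {"fingers":1,"delta_pos":[-0.0274,0.0376,0],"turn":[0,0,0]}
    - {"fingers":1,"delta_pos":[-0.0274,0.0376,0],"turn":[0,0,0]}
    - {"fingers":1,"delta_pos":[-0.0274,0.0376,0],"turn":[0,0,0]}
    - {"fingers":1,"delta_pos":[-0.0274,0.0376,0],"turn":[0,0,0]}
    - {"fingers":1,"delta_pos":[-0.0274,0.0376,0],"turn":[0,0,0]}
    - {"fingers":1,"delta_pos":[-0.0274,0.0376,0],"turn":[0,0,0]}
    - {"fingers":1,"delta_pos":[-0.0274,0.0376,0],"turn":[0,0,0]}
    - {"fingers":1,"delta_pos":[-0.0274,0.0376,0],"turn":[0,0,0]}
    - {"fingers":1,"delta_pos":[-0.0274,0.0376,0],"turn":[0,0,0]}
    - {"fingers":1,"delta_pos":[-0.0274,0.0376,0],"turn":[0,0,0]}

```text
t: 2.7
tcp_pos: [0.6832, 0.2287, 0.2137]
orientation: [[0.038, 0.999, -0.0], [0.999, -0.038, -0.0], [-0.0, -0.0, -1.0]]
wrist_force: [-0.2, 1.1, 0.8]
width: 0.0004
grasp_force: 0.0
```

```bash
python3 -c "
from h import *
st()"
```

```text
t 2.7 chuck mm [ 83.7 164.6 213.7] psi -2.18 F [-0.2  1.1  0.8] w 0.4 g 0.0
```

Call:
send_rows:
  commands:
    - {"fingers":1,"delta_pos":[0,0,0.025],"turn":[0,0,0]}
    - {"fingers":1,"delta_pos":[0,0,0.025],"turn":[0,0,0]}
    - {"fingers":1,"delta_pos":[0,0,0.025],"turn":[0,0,0]}
    - {"fingers":1,"delta_pos":[0,0,0.02],"turn":[0,0,0]}
    - {"fingers":1,"delta_pos":[0,-0.012,0],"turn":[0,0,0]}
    - {"fingers":1,"delta_pos":[0,-0.012,0],"turn":[0,0,0]}
    - {"fingers":1,"delta_pos":[0,-0.012,0],"turn":[0,0,0]}
    - {"fingers":1,"delta_pos":[0,-0.012,0],"turn":[0,0,0]}
    - {"fingers":1,"delta_pos":[0,-0.012,0],"turn":[0,0,0]}
    - {"fingers":1,"delta_pos":[0,-0.012,0],"turn":[0,0,0]}
    - {"fingers":1,"delta_pos":[0,-0.012,0],"turn":[0,0,0]}

```text
t: 4.08
tcp_pos: [0.5973, 0.233, 0.1188]
orientation: [[0.038, 0.999, -0.0], [0.999, -0.038, -0.0], [-0.0, -0.0, -1.0]]
wrist_force: [0.4, -0.3, -1.5]
width: 0.0007
grasp_force: 0.4
```

Call:
send_rows:
  commands:
    - {"fingers":1,"delta_pos":[0,-0.004,0],"turn":[0,0,0]}
    - {"fingers":1,"delta_pos":[0,-0.002,0],"turn":[0,0,0]}
    - {"fingers":1,"delta_pos":[0,0,0],"turn":[0,0,0]}

```text
t: 4.45
tcp_pos: [0.5924, 0.2332, 0.1189]
orientation: [[0.038, 0.999, -0.0], [0.999, -0.038, -0.0], [-0.0, -0.0, -1.0]]
wrist_force: [0.2, -0.1, -1.1]
width: 0.0005
grasp_force: 0.0
```

Call:
send_rows:
  commands:
    - {"fingers":1,"delta_pos":[0,-0.002,0],"turn":[0,0,0]}
    - {"fingers":1,"delta_pos":[0,0,0],"turn":[0,0,0]}

```text
t: 4.7
tcp_pos: [0.5903, 0.2332, 0.1188]
orientation: [[0.038, 0.999, -0.0], [0.999, -0.038, -0.0], [-0.0, -0.0, -1.0]]
wrist_force: [1.7, -0.7, 0.0]
width: 0.0008
grasp_force: 0.1
```

```bash
python3 -c "
from h import *
st()
crop('side','lev',240,150,160,120,5)"
```

```text
t 4.7 chuck mm [ -9.3 165.6 118.8] psi -2.18 F [ 1.7 -0.7  0. ] w 0.8 g 0.1
```

View pics/lev.png

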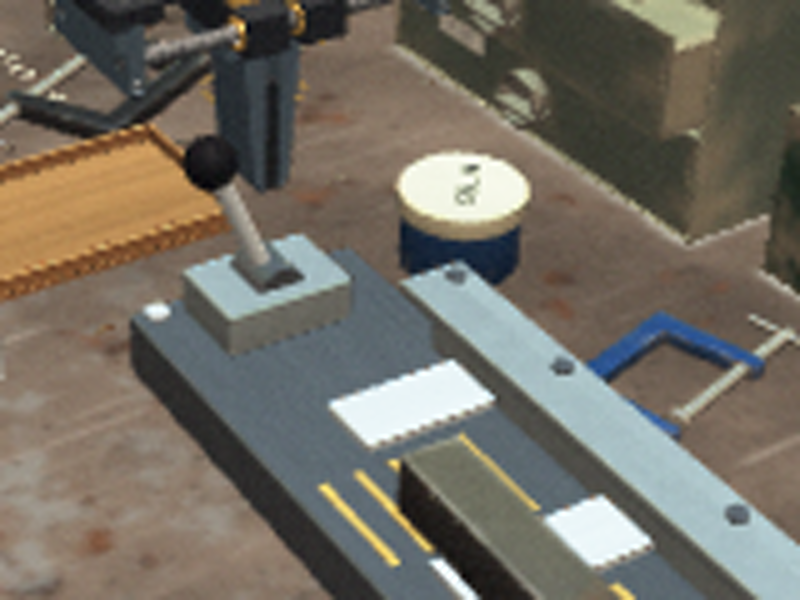

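The lever now leans toward the robot, with the knob at crop (210,162). I'll keep pressing gently until it meets the stop.

Call:
send_rows:
  commands:
    - {"fingers":1,"delta_pos":[0,-0.002,0],"turn":[0,0,0]}
    - {"fingers":1,"delta_pos":[0,0,0],"turn":[0,0,0]}

```text
t: 5.0
tcp_pos: [0.5881, 0.2334, 0.1189]
orientation: [[0.038, 0.999, -0.0], [0.999, -0.038, 0.0], [0.0, -0.0, -1.0]]
wrist_force: [0.5, 0.1, -0.2]
width: 0.0004
grasp_force: 0.1
```

Call:
send_rows:
  commands:
    - {"fingers":1,"delta_pos":[0,-0.0015,0],"turn":[0,0,0]}
    - {"fingers":1,"delta_pos":[0,0,0],"turn":[0,0,0]}

```text
t: 5.25
tcp_pos: [0.5867, 0.2334, 0.1189]
orientation: [[0.038, 0.999, -0.0], [0.999, -0.038, -0.0], [-0.0, -0.0, -1.0]]
wrist_force: [0.3, -0.6, 0.1]
width: 0.0007
grasp_force: 0.1
```

Call:
send_rows:
  commands:
    - {"fingers":1,"delta_pos":[0,-0.001,0],"turn":[0,0,0]}
    - {"fingers":1,"delta_pos":[0,0,0],"turn":[0,0,0]}

```text
t: 5.5
tcp_pos: [0.5857, 0.2334, 0.1189]
orientation: [[0.038, 0.999, -0.0], [0.999, -0.038, -0.0], [-0.0, -0.0, -1.0]]
wrist_force: [0.6, -0.5, -0.4]
width: 0.0001
grasp_force: 0.2
```

Call:
send_rows:
  commands:
    - {"fingers":1,"delta_pos":[0,-0.0015,0],"turn":[0,0,0]}
    - {"fingers":1,"delta_pos":[0,0,0],"turn":[0,0,0]}

```text
t: 5.75
tcp_pos: [0.5841, 0.2335, 0.1189]
orientation: [[0.038, 0.999, -0.0], [0.999, -0.038, -0.0], [-0.0, -0.0, -1.0]]
wrist_force: [0.2, -0.6, 0.1]
width: 0.0006
grasp_force: 0.1
```

Call:
send_rows:
  commands:
    - {"fingers":1,"delta_pos":[0,-0.0015,0],"turn":[0,0,0]}
    - {"fingers":1,"delta_pos":[0,0,0],"turn":[0,0,0]}

```text
t: 6.0
tcp_pos: [0.5827, 0.2336, 0.1189]
orientation: [[0.038, 0.999, -0.0], [0.999, -0.038, -0.0], [-0.0, -0.0, -1.0]]
wrist_force: [0.9, -1.0, 0.1]
width: 0.0006
grasp_force: 0.1
```

Call:
send_rows:
  commands:
    - {"fingers":1,"delta_pos":[0,-0.001,0],"turn":[0,0,0]}
    - {"fingers":1,"delta_pos":[0,0,0],"turn":[0,0,0]}

```text
t: 6.25
tcp_pos: [0.5822, 0.2336, 0.119]
orientation: [[0.038, 0.999, 0.001], [0.999, -0.038, 0.0], [0.0, 0.001, -1.0]]
wrist_force: [4.0, -0.3, -1.6]
width: 0.0003
grasp_force: 1.8
```

```bash
python3 -c "
from h import *
st()
crop('side','lev2',260,160,80,60,10)"
```

```text
t 6.25 chuck mm [-17.5 165.7 119. ] psi -2.18 F [ 4.  -0.3 -1.6] w 0.3 g 1.8
```

View pics/lev2.png

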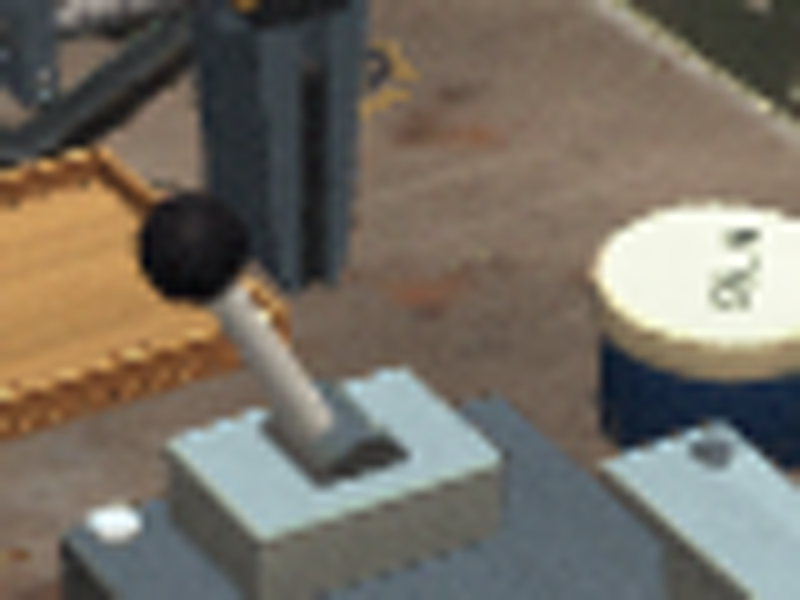

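The force has risen, which suggests the stop. One more small push will confirm it, then I'll retreat and go over the tube.

Call:
send_rows:
  commands:
    - {"fingers":1,"delta_pos":[0,-0.001,0],"turn":[0,0,0]}
    - {"fingers":1,"delta_pos":[0,0,0],"turn":[0,0,0]}

```text
t: 6.55
tcp_pos: [0.5819, 0.2336, 0.1191]
orientation: [[0.038, 0.999, 0.002], [0.999, -0.038, 0.0], [0.0, 0.002, -1.0]]
wrist_force: [9.7, -0.1, -5.3]
width: 0.0005
grasp_force: 4.3
```

Call:
send_rows:
  commands:
    - {"fingers":1,"delta_pos":[0,0.01,0],"turn":[0,0,0]}
    - {"fingers":0.8,"delta_pos":[0,0.01,-0.02],"turn":[0,0,0]}
    - {"fingers":0.35,"delta_pos":[0,0,-0.05],"turn":[0,0,0]}
    - {"fingers":0.35,"delta_pos":[-0.04,-0.003,0],"turn":[0,0,0.003]}
    - {"fingers":0.35,"delta_pos":[-0.04,-0.003,0],"turn":[0,0,0.004]}
    - {"fingers":0.35,"delta_pos":[-0.04,-0.003,0],"turn":[0,0,0.004]}
    - {"fingers":0.35,"delta_pos":[-0.04,-0.003,0],"turn":[0,0,0.004]}
    - {"fingers":0.35,"delta_pos":[-0.04,-0.003,0],"turn":[0,0,0.004]}
    - {"fingers":0.35,"delta_pos":[-0.04,-0.003,0],"turn":[0,0,0.004]}
    - {"fingers":0.35,"delta_pos":[0,0,0],"turn":[0,0,0]}

```text
t: 7.8
tcp_pos: [0.5712, -0.0083, 0.189]
orientation: [[0.064, 0.998, -0.001], [0.998, -0.064, -0.0], [-0.0, -0.001, -1.0]]
wrist_force: [0.3, 0.5, -0.3]
width: 0.0594
grasp_force: 0.0
```

Run:
```python
from h import *
st()
q=np.load("chuck.npy");c,s=np.cos(q[2]),np.sin(q[2])
for n,p in dict(tube=(.5742,-.0075),tray=(.564,.411),b110=(.4409,-.0799),b90=(.4386,.3119)).items():
    d=np.array(p)-q[:2];print(n,np.round(1e3*np.array([c*d[0]+s*d[1],-s*d[0]+c*d[1]]),1))
```

```text
t 7.8 chuck mm [-19.1 -76.5 189. ] psi -3.66 F [ 0.3  0.5 -0.3] w 59.4 g 0.0
tube [-16.2 -75.6]
tray [-42.5 342.2]
b110 [-146.6 -153. ]
b90 [-164.   238.4]
```

Call:
send_rows:
  commands:
    - {"fingers":0.35,"delta_pos":[0,0.003,0.03],"turn":[0,0,0]}
    - {"fingers":0.35,"delta_pos":[0,0,0.03],"turn":[0,0,0]}
    - {"fingers":0.35,"delta_pos":[0,0,0.03],"turn":[0,0,0]}
    - {"fingers":0.35,"delta_pos":[0,0,0.03],"turn":[0,0,0]}
    - {"fingers":0.35,"delta_pos":[0,0,0.015],"turn":[0,0,0]}
    - {"fingers":0.35,"delta_pos":[0,0,0.007],"turn":[0,0,0]}
    - {"fingers":0.35,"delta_pos":[0,0,0],"turn":[0,0,0]}
    - {"fingers":1,"delta_pos":[0,0,0],"turn":[0,0,0]}
    - {"fingers":1,"delta_pos":[0,0,0],"turn":[0,0,0]}
    - {"fingers":1,"delta_pos":[0,0,0],"turn":[0,0,0]}
    - {"fingers":1,"delta_pos":[0,0,0],"turn":[0,0,0]}
    - {"fingers":1,"delta_pos":[0,0,0],"turn":[0,0,0]}

```text
t: 9.3
tcp_pos: [0.5744, -0.0062, 0.0472]
orientation: [[0.061, 0.998, 0.0], [0.998, -0.061, -0.0], [-0.0, 0.0, -1.0]]
wrist_force: [-1.8, -0.3, 6.1]
width: 0.0299
grasp_force: 30.0
```

Call:
send_rows:
  commands:
    - {"fingers":1,"delta_pos":[0,0,-0.02],"turn":[0,0,0]}
    - {"fingers":1,"delta_pos":[0,0,-0.045],"turn":[0,0,0]}
    - {"fingers":1,"delta_pos":[0,0,-0.045],"turn":[0,0,0]}
    - {"fingers":1,"delta_pos":[0,0,-0.045],"turn":[0,0,0]}

```text
t: 9.8
tcp_pos: [0.574, -0.0062, 0.2031]
orientation: [[0.061, 0.998, -0.001], [0.998, -0.061, 0.0], [0.0, -0.001, -1.0]]
wrist_force: [1.4, -0.1, -3.3]
width: 0.0299
grasp_force: 30.0
```

Call:
send_rows:
  commands:
    - {"fingers":1,"delta_pos":[0,0,0],"turn":[0,0,-0.134]}
    - {"fingers":1,"delta_pos":[0,0,0],"turn":[0,0,-0.134]}
    - {"fingers":1,"delta_pos":[0,0,0],"turn":[0,0,-0.134]}
    - {"fingers":1,"delta_pos":[0,0,0],"turn":[0,0,-0.134]}
    - {"fingers":1,"delta_pos":[0,0,0],"turn":[0,0,-0.134]}
    - {"fingers":1,"delta_pos":[0,0,0],"turn":[0,0,-0.134]}
    - {"fingers":1,"delta_pos":[0,0,0],"turn":[0,0,-0.134]}
    - {"fingers":1,"delta_pos":[0,0,0],"turn":[0,0,-0.134]}
    - {"fingers":1,"delta_pos":[0,0,0],"turn":[0,0,-0.134]}
    - {"fingers":1,"delta_pos":[0,0,0],"turn":[0,0,-0.134]}
    - {"fingers":1,"delta_pos":[0,0,0],"turn":[0,0,-0.134]}
    - {"fingers":1,"delta_pos":[0,0,0],"turn":[0,0,-0.134]}

```text
t: 11.3
tcp_pos: [0.5741, -0.0061, 0.2015]
orientation: [[-1.0, 0.019, -0.001], [0.019, 1.0, 0.0], [0.001, 0.0, -1.0]]
wrist_force: [-0.4, -0.6, -3.4]
width: 0.0299
grasp_force: 30.0
```

Call:
send_rows:
  commands:
    - {"fingers":1,"delta_pos":[0.002,0.038,0],"turn":[0,0,0]}
    - {"fingers":1,"delta_pos":[0.002,0.038,0],"turn":[0,0,0]}
    - {"fingers":1,"delta_pos":[0.002,0.038,0],"turn":[0,0,0]}
    - {"fingers":1,"delta_pos":[0.002,0.038,0],"turn":[0,0,0]}
    - {"fingers":1,"delta_pos":[0.002,0.038,0],"turn":[0,0,0]}
    - {"fingers":1,"delta_pos":[0.002,0.038,0],"turn":[0,0,0]}
    - {"fingers":1,"delta_pos":[0.002,0.038,0],"turn":[0,0,0]}
    - {"fingers":1,"delta_pos":[0.002,0.038,0],"turn":[0,0,0]}
    - {"fingers":1,"delta_pos":[0.002,0.038,0],"turn":[0,0,0]}
    - {"fingers":1,"delta_pos":[0.002,0.038,0],"turn":[0,0,0]}
    - {"fingers":1,"delta_pos":[0.001,0.037,0],"turn":[0,0,0]}
    - {"fingers":1,"delta_pos":[0,0,0],"turn":[0,0,0]}

```text
t: 12.8
tcp_pos: [0.5626, 0.4135, 0.201]
orientation: [[-1.0, 0.021, -0.001], [0.021, 1.0, 0.0], [0.001, 0.0, -1.0]]
wrist_force: [-0.3, -0.1, -4.0]
width: 0.0299
grasp_force: 30.0
```

```bash
python3 -c "
from h import *
st()
cv2.imwrite('pics/t1.png',cv2.resize(read_camera('top')[100:310,120:400,::-1],(800,600)))"
```

```text
t 12.8 chuck mm [-44.  344.6 201. ] psi 88.78 F [-0.3 -0.1 -4. ] w 29.9 g 30.0
```

View pics/t1.png

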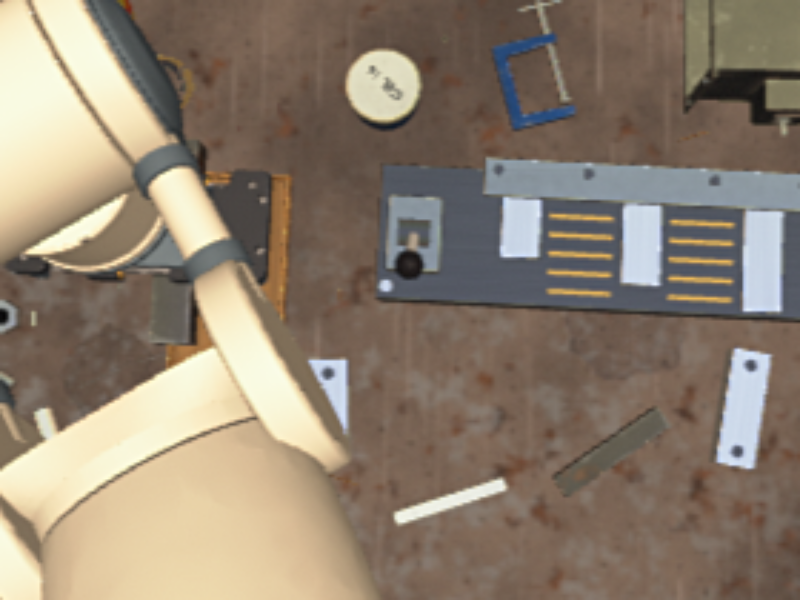

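The lever is off, with the knob at (409,264), and the tube is held over the tray. Next I'll lower it.

Call:
send_rows:
  commands:
    - {"fingers":1,"delta_pos":[0,-0.002,0.03],"turn":[0,0,0]}
    - {"fingers":1,"delta_pos":[0,0,0.04],"turn":[0,0,0]}
    - {"fingers":1,"delta_pos":[0,0,0.04],"turn":[0,0,0]}
    - {"fingers":1,"delta_pos":[0,0,0.04],"turn":[0,0,0]}
    - {"fingers":1,"delta_pos":[0,0,0.02],"turn":[0,0,0]}
    - {"fingers":1,"delta_pos":[0,0,0.01],"turn":[0,0,0]}
    - {"fingers":1,"delta_pos":[0,0,0.005],"turn":[0,0,0]}
    - {"fingers":1,"delta_pos":[0,0,0.002],"turn":[0,0,0]}
    - {"fingers":1,"delta_pos":[0,0,0.001],"turn":[0,0,0]}
    - {"fingers":1,"delta_pos":[0,0,0],"turn":[0,0,0]}

```text
t: 14.1
tcp_pos: [0.5636, 0.4094, 0.0144]
orientation: [[-1.0, 0.024, 0.001], [0.024, 1.0, 0.0], [-0.001, 0.0, -1.0]]
wrist_force: [0.5, -1.5, -3.5]
width: 0.0296
grasp_force: 30.0
```

Call:
send_rows:
  commands:
    - {"fingers":1,"delta_pos":[0,0,0.0015],"turn":[0,0,0]}
    - {"fingers":1,"delta_pos":[0,0,0.0008],"turn":[0,0,0]}
    - {"fingers":1,"delta_pos":[0,0,0],"turn":[0,0,0]}

```text
t: 14.48
tcp_pos: [0.5633, 0.4091, 0.0115]
orientation: [[-1.0, 0.024, -0.0], [0.024, 1.0, -0.0], [0.0, -0.0, -1.0]]
wrist_force: [-0.3, -0.1, -3.8]
width: 0.0298
grasp_force: 30.0
```

Call:
send_rows:
  commands:
    - {"fingers":1,"delta_pos":[0,0,0.0008],"turn":[0,0,0]}
    - {"fingers":1,"delta_pos":[0,0,0],"turn":[0,0,0]}

```text
t: 14.72
tcp_pos: [0.5634, 0.4092, 0.0113]
orientation: [[-1.0, 0.024, 0.0], [0.024, 1.0, 0.0], [-0.0, 0.0, -1.0]]
wrist_force: [-3.2, -1.0, 4.9]
width: 0.0301
grasp_force: 30.0
```

The tube is in contact with the floor. I'll release it, lift, and move over bar_110.

Call:
send_rows:
  commands:
    - {"fingers":0.4,"delta_pos":[0,0,0],"turn":[0,0,0]}
    - {"fingers":0.4,"delta_pos":[0,0,0],"turn":[0,0,0]}
    - {"fingers":0.4,"delta_pos":[0,0,-0.01],"turn":[0,0,0]}
    - {"fingers":0.4,"delta_pos":[0,0,-0.04],"turn":[0,0,0]}
    - {"fingers":0.4,"delta_pos":[0,0,-0.06],"turn":[0,0,0]}
    - {"fingers":0.4,"delta_pos":[0,0,-0.06],"turn":[0,0,0]}
    - {"fingers":0.2,"delta_pos":[0,0,0],"turn":[0,0,0]}

```text
t: 15.6
tcp_pos: [0.5657, 0.4107, 0.1872]
orientation: [[-1.0, 0.024, 0.008], [0.024, 1.0, 0.005], [-0.008, 0.005, -1.0]]
wrist_force: [-0.0, 0.3, -0.8]
width: 0.0621
grasp_force: 0.0
```

Call:
send_rows:
  commands:
    - {"fingers":0.2,"delta_pos":[0.0092,-0.041,0],"turn":[0,0,0]}
    - {"fingers":0.2,"delta_pos":[0.0092,-0.041,0],"turn":[0,0,0]}
    - {"fingers":0.2,"delta_pos":[0.0092,-0.041,0],"turn":[0,0,0]}
    - {"fingers":0.2,"delta_pos":[0.0092,-0.041,0],"turn":[0,0,0]}
    - {"fingers":0.2,"delta_pos":[0.0092,-0.041,0],"turn":[0,0,0]}
    - {"fingers":0.2,"delta_pos":[0.0092,-0.041,0],"turn":[0,0,0]}
    - {"fingers":0.2,"delta_pos":[0.0092,-0.041,0],"turn":[0,0,0]}
    - {"fingers":0.2,"delta_pos":[0.0092,-0.041,0],"turn":[0,0,0]}
    - {"fingers":0.2,"delta_pos":[0.0092,-0.041,0],"turn":[0,0,0]}
    - {"fingers":0.2,"delta_pos":[0.0092,-0.041,0],"turn":[0,0,0]}
    - {"fingers":0.2,"delta_pos":[0.0092,-0.041,0],"turn":[0,0,0]}
    - {"fingers":0.2,"delta_pos":[0.0092,-0.041,0],"turn":[0,0,0]}

```text
t: 17.1
tcp_pos: [0.4407, -0.0812, 0.1809]
orientation: [[-1.0, 0.024, 0.0], [0.024, 1.0, -0.0], [-0.0, -0.0, -1.0]]
wrist_force: [0.4, -0.4, -0.3]
width: 0.0727
grasp_force: 0.0
```

Call:
send_rows:
  commands:
    - {"fingers":0.2,"delta_pos":[0,0,0],"turn":[0,0,0.074]}
    - {"fingers":0.2,"delta_pos":[0,0,0],"turn":[0,0,0.074]}
    - {"fingers":0.2,"delta_pos":[0,0,0],"turn":[0,0,0]}

```text
t: 17.48
tcp_pos: [0.4411, -0.0801, 0.1808]
orientation: [[-0.985, 0.171, -0.0], [0.171, 0.985, -0.0], [0.0, -0.0, -1.0]]
wrist_force: [0.1, 0.8, -0.3]
width: 0.0727
grasp_force: 0.0
```

Run:
```python
from h import *
st(); s=read_state(); print(np.round(s["tcp_pos"],4))
a=read_camera('side')[:,:,::-1]; b=read_camera('top')[100:310,120:400,::-1]
cv2.imwrite('pics/s2.png',np.hstack([cv2.resize(a,(400,300)),cv2.resize(b,(400,300))]))
```

```text
t 17.48 chuck mm [-146.4 -153.2  180.8] psi 80.17 F [ 0.1  0.8 -0.3] w 72.7 g 0.0
[ 0.4411 -0.0801  0.1808]
```

View pics/s2.png

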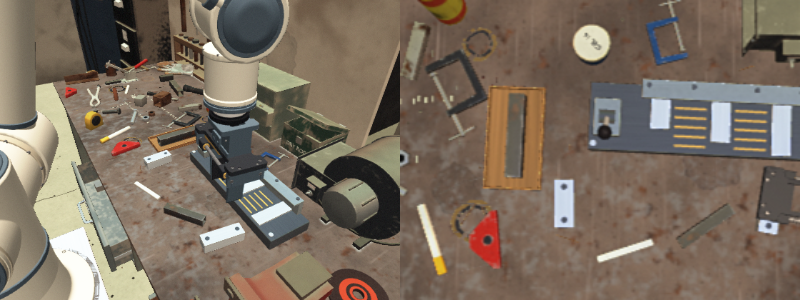

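The tube lies in the tray, and bar_110 is directly under the gripper. I'll grasp it now.

Call:
send_rows:
  commands:
    - {"fingers":0.2,"delta_pos":[0,0,0.04],"turn":[0,0,0]}
    - {"fingers":0.2,"delta_pos":[0,0,0.04],"turn":[0,0,0]}
    - {"fingers":0.2,"delta_pos":[0,0,0.04],"turn":[0,0,0]}
    - {"fingers":0.2,"delta_pos":[0,0,0.03],"turn":[0,0,0]}
    - {"fingers":0.2,"delta_pos":[0,0,0.02],"turn":[0,0,0]}
    - {"fingers":0.2,"delta_pos":[0,0,0],"turn":[0,0,0]}
    - {"fingers":1,"delta_pos":[0,0,0],"turn":[0,0,0]}
    - {"fingers":1,"delta_pos":[0,0,0],"turn":[0,0,0]}
    - {"fingers":1,"delta_pos":[0,0,0],"turn":[0,0,0]}
    - {"fingers":1,"delta_pos":[0,0,0],"turn":[0,0,0]}
    - {"fingers":1,"delta_pos":[0,0,0],"turn":[0,0,0]}

```text
t: 18.95
tcp_pos: [0.4415, -0.0801, 0.0112]
orientation: [[-0.985, 0.171, 0.001], [0.171, 0.985, -0.0], [-0.001, -0.0, -1.0]]
wrist_force: [-0.7, 0.7, 8.6]
width: 0.0357
grasp_force: 30.0
```

Call:
send_rows:
  commands:
    - {"fingers":1,"delta_pos":[0,0,-0.02],"turn":[0,0,0]}
    - {"fingers":1,"delta_pos":[0,0,-0.04],"turn":[0,0,0]}
    - {"fingers":1,"delta_pos":[0,0,-0.03],"turn":[0,0,0]}
    - {"fingers":1,"delta_pos":[0,0,0],"turn":[0,0,-0.067]}
    - {"fingers":1,"delta_pos":[0,0,0],"turn":[0,0,-0.067]}
    - {"fingers":1,"delta_pos":[0,0,0],"turn":[0,0,0]}

```text
t: 19.7
tcp_pos: [0.441, -0.08, 0.1008]
orientation: [[-0.999, 0.038, -0.0], [0.038, 0.999, 0.0], [0.0, 0.0, -1.0]]
wrist_force: [0.3, 0.2, -3.9]
width: 0.036
grasp_force: 30.0
```

Run:
```python
from h import *
st()
# sub-pixel front edges/sides of the free rails and slab: crop
crop("top","rails",285,150,130,90,6)
```

```text
t 19.7 chuck mm [-146.5 -153.1  100.8] psi 87.82 F [ 0.3  0.2 -3.9] w 36.0 g 30.0
```

View pics/rails.png

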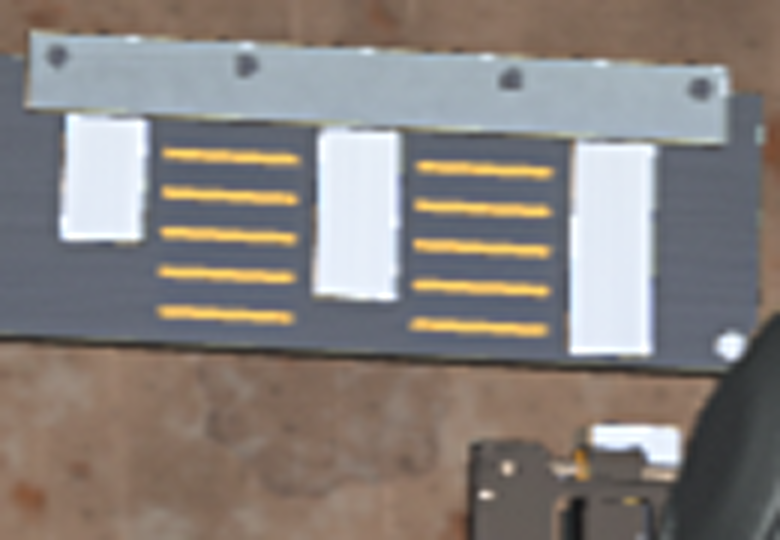

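The rails are all free and clear in the crop, with rail_110 at x 570–655. I'll fit the chuck pose again from sub-pixel rail edges.

```bash
cat >> h.py <<'E'
def T(q,p):
    a=q[2];return np.array([q[0]+np.cos(a)*p[0]-np.sin(a)*p[1],q[1]+np.sin(a)*p[0]+np.cos(a)*p[1],p[2]])
def edge(g,q,p,n,r=.008):
    "signed offset (m) along chuck direction n of the strongest edge near chuck point p"
    t=np.linspace(-r,r,65);u=np.array([pix("top",T(q,np.array(p)+k*np.array([*n,0]))) for k in t],np.float32)
    v=cv2.remap(g,u[None,:,0],u[None,:,1],cv2.INTER_CUBIC)[0]
    d=np.abs(np.diff(cv2.GaussianBlur(v[:,None],(1,9),2)[:,0]));i=d.argmax();w=slice(max(i-6,0),i+7)
    return (t[:-1]+t[1:])[w]@d[w]/2/d[w].sum()
E
python3 - <<'E'
from h import *
g=read_camera("top").min(2).astype(np.float32);q=np.load("chuck.npy")
for it in range(2):
  rows=[];b=[]
  for y0,L in((-.165,.11),(-.05,.09),(.065,.07)):
    x0=.055-L
    for s in(1,-1):
        e=[edge(g,q,(x,y0+s*.018,.04),(0,1)) for x in np.linspace(x0+.01,.025,8)]
        print(y0,s,np.round(1e3*np.array(e),1))
        for x,k in zip(np.linspace(x0+.01,.025,8),e): rows.append([0,1,x]);b.append(k)
    e=[edge(g,q,(x0,y0+k,.04),(1,0)) for k in(-.01,0,.01)]
    print(y0,"front",np.round(1e3*np.array(e),1))
    for k,z in zip((-.01,0,.01),e): rows.append([1,0,-(y0+k)]);b.append(z)
  d=np.linalg.lstsq(np.array(rows),np.array(b),rcond=None)[0]
  p=T(q,(d[0],d[1],0));q=np.array([p[0],p[1],q[2]+d[2]]);print(d,q)
np.save("chuck.npy",q);st()
E
```

```text
-0.165 1 [0.4 0.6 0.9 1.1 1.6 1.9 1.4 1.4]
-0.165 -1 [0.4 0.6 0.7 0.8 0.8 1.1 0.8 1. ]
-0.165 front [ 0.7  0.4 -0.3]
-0.05 1 [ 1.7  1.4  0.7 -0.   0.2  0.4  0.7  1.2]
-0.05 -1 [-0.3 -0.1 -0.1  0.2  0.1  0.4  0.7  0.6]
-0.05 front [-0.5 -1.   0.7]
0.065 1 [ 1.4  1.2  1.   1.7  1.2  0.8 -0.1  0.3]Traceback (most recent call last):
  File "<stdin>", line 8, in <module>
  File "h.py", line 19, in edge
    t=np.linspace(-r,r,65);u=np.array([pix("top",T(q,np.array(p)+k*np.array([*n,0]))) for k in t],np.float32)
                                       ~~~^^^^^^^^^^^^^^^^^^^^^^^^^^^^^^^^^^^^^^^^^^^
  File "h.py", line 7, in pix
    m=camera_model(n);P=m["pose"];q=m["intrinsics"]@(P[:3,:3].T@(np.array(p)-P[:3,3]));return q[:2]/q[2]
ValueError: time passes only in moves, steps and waits
```

```bash
sed -i 's/^def ray/import functools\ncamera_model=functools.lru_cache(camera_model)\ndef ray/' h.py
cat > fit.py <<'E'
from h import *
g=read_camera("top").min(2).astype(np.float32);q=np.load("chuck.npy")
for it in range(3):
  rows=[];b=[]
  for y0,L in((-.165,.11),(-.05,.09),(.065,.07)):
    x0=.055-L;xs=np.linspace(x0+.01,.025,8)
    for s in(1,-1):
        e=[edge(g,q,(x,y0+s*.018,.04),(0,1)) for x in xs]
        if it==2: print(y0,s,np.round(1e3*np.array(e),1))
        for x,k in zip(xs,e): rows.append([0,1,x]);b.append(k)
    e=[edge(g,q,(x0,y0+k,.04),(1,0)) for k in(-.01,0,.01)]
    if it==2: print(y0,"front",np.round(1e3*np.array(e),1))
    for k,z in zip((-.01,0,.01),e): rows.append([1,0,-(y0+k)]);b.append(z)
  d=np.linalg.lstsq(np.array(rows),np.array(b),rcond=None)[0]
  p=T(q,(d[0],d[1],0));q=np.array([p[0],p[1],q[2]+d[2]]);print(d,q)
np.save("chuck.npy",q);st()
E
python3 fit.py
```

```text
[ 0.00018447  0.00065987 -0.00067792] [ 0.59346258  0.06803903 -0.0392339 ]
[6.54457308e-05 2.62413977e-05 3.36058004e-04] [ 0.59352901  0.06806269 -0.03889784]
-0.165 1 [-0.1 -0.1  0.2  0.6  0.9  1.1  0.7  0.9]
-0.165 -1 [-0.3 -0.3  0.1 -0.2  0.1  0.6  0.3  0.5]
-0.165 front [ 0.4  0.2 -0.6]
-0.05 1 [ 0.9  0.6 -0.6 -0.6 -0.3 -0.1  0.2  0.4]
-0.05 -1 [-1.  -1.1 -0.8 -0.6 -0.8 -0.4 -0.1  0.1]
-0.05 front [-0.6 -0.9  0.9]
0.065 1 [ 0.9  0.5  0.5  1.   0.4  0.3 -0.8 -0.2]
0.065 -1 [ 0.4  0.3  0.3 -1.3 -1.3 -1.  -0.8 -1.1]
0.065 front [ 0.3  0.5 -0.4]
[-1.30192416e-05 -2.83659120e-05 -2.62990091e-04] [ 0.5935149   0.06803485 -0.03916083]
t 19.85 chuck mm [-146.5 -153.9  100.7] psi 87.75 F [ 0.3 -0.2 -4.7] w 35.6 g 30.0
```

Call:
send_rows:
  commands:
    - {"fingers":1,"delta_pos":[-0.02,-0.0018,0],"turn":[0,0,0]}
    - {"fingers":1,"delta_pos":[-0.02,-0.0018,0],"turn":[0,0,0]}
    - {"fingers":1,"delta_pos":[-0.02,-0.0018,0],"turn":[0,0,0]}
    - {"fingers":1,"delta_pos":[-0.02,-0.0018,0],"turn":[0,0,0]}
    - {"fingers":1,"delta_pos":[-0.02,-0.0018,0],"turn":[0,0,0]}
    - {"fingers":1,"delta_pos":[-0.02,-0.0018,0],"turn":[0,0,0]}
    - {"fingers":1,"delta_pos":[0,0,0.02],"turn":[0,0,0]}
    - {"fingers":1,"delta_pos":[0,0,0.015],"turn":[0,0,0]}
    - {"fingers":1,"delta_pos":[0,0,0.008],"turn":[0,0,0]}
    - {"fingers":1,"delta_pos":[0,0,0.003],"turn":[0,0,0]}
    - {"fingers":1,"delta_pos":[0,0,0],"turn":[0,0,0]}

```text
t: 21.22
tcp_pos: [0.5608, -0.0954, 0.055]
orientation: [[-0.999, 0.038, 0.0], [0.038, 0.999, -0.0], [-0.0, -0.0, -1.0]]
wrist_force: [0.6, -0.7, -4.2]
width: 0.036
grasp_force: 30.0
```

Run:
```python
from h import *
st()
crop("side","b110a",320,230,120,90,6)
crop("top","b110t",340,150,100,75,8)
```

```text
t 21.23 chuck mm [ -26.3 -164.6   55. ] psi 87.82 F [ 0.6 -0.7 -4.2] w 36.0 g 30.0
```

View pics/b110a.png

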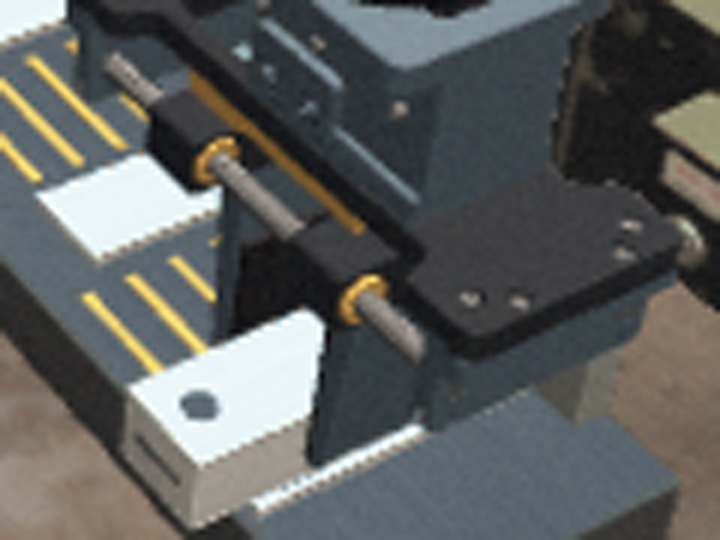

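View pics/b110t.png

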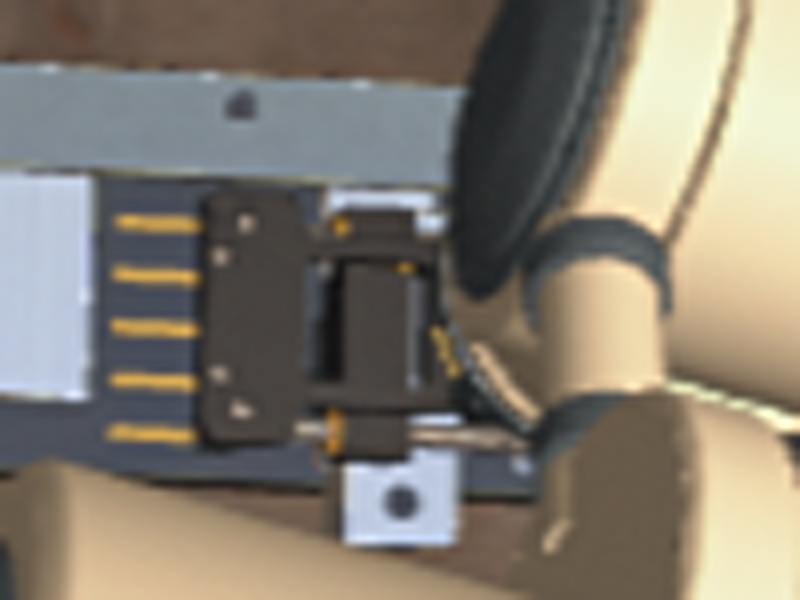

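In both crops the bar hangs just above the front of rail_110. Its visible front part, from (345,450) to (460,545) in the top crop, will give its y and yaw relative to the rail.

```bash
cat > bar.py <<'E'
from h import *
import sys
x0,x1,y0,zt=map(float,sys.argv[1:5])
g=read_camera("top").min(2).astype(np.float32);q=np.load("chuck.npy")
xs=np.linspace(x0,x1,6)
for s in(1,-1):
    e=np.array([edge(g,q,(x,y0+s*.018,zt),(0,1),.007) for x in xs]);print(s,np.round(1e3*e,1),"mean",round(1e3*e.mean(),2))
if len(sys.argv)>5:
    xf=float(sys.argv[5]);print("front",np.round([1e3*edge(g,q,(xf,y0+k,zt),(1,0),.007) for k in(-.01,0,.01)],1))
st()
E
python3 bar.py -.077 -.063 -.165 .0740 -.0813
```

```text
1 [0.1 0.2 0.5 0.4 0.7 0.6] mean 0.43
-1 [-1.4 -1.2 -1.1 -1.  -1.2 -0.9] mean -1.12
front [ 0.3  0.1 -0.5]
t 21.38 chuck mm [ -26.  -164.6   55.3] psi 87.83 F [ 0.1  0.2 -4. ] w 35.4 g 30.0
```

Call:
send_rows:
  commands:
    - {"fingers":1,"delta_pos":[0,0.0005,0.0015],"turn":[0,0,0]}
    - {"fingers":1,"delta_pos":[0,0,0.001],"turn":[0,0,0]}
    - {"fingers":1,"delta_pos":[0,0,0.0005],"turn":[0,0,0]}
    - {"fingers":1,"delta_pos":[0,0,0],"turn":[0,0,0]}

```text
t: 21.88
tcp_pos: [0.5608, -0.0949, 0.0518]
orientation: [[-0.999, 0.038, -0.0], [0.038, 0.999, 0.0], [0.0, 0.0, -1.0]]
wrist_force: [0.1, 0.5, -3.8]
width: 0.0356
grasp_force: 30.0
```

Call:
send_rows:
  commands:
    - {"fingers":1,"delta_pos":[0,0,0.0005],"turn":[0,0,0]}
    - {"fingers":1,"delta_pos":[0,0,0.0003],"turn":[0,0,0]}
    - {"fingers":1,"delta_pos":[0,0,0],"turn":[0,0,0]}

```text
t: 22.25
tcp_pos: [0.5608, -0.0949, 0.0512]
orientation: [[-0.999, 0.038, 0.0], [0.038, 0.999, -0.0], [-0.0, -0.0, -1.0]]
wrist_force: [-1.2, 0.3, 1.3]
width: 0.0359
grasp_force: 30.0
```

The bar has touched down, so I'll slide it in.

Call:
send_rows:
  commands:
    - {"fingers":1,"delta_pos":[-0.0025,0,0],"turn":[0,0,0]}
    - {"fingers":1,"delta_pos":[-0.0025,0,0],"turn":[0,0,0]}
    - {"fingers":1,"delta_pos":[-0.0025,0,0],"turn":[0,0,0]}
    - {"fingers":1,"delta_pos":[-0.0025,0,0],"turn":[0,0,0]}
    - {"fingers":1,"delta_pos":[-0.0025,0,0],"turn":[0,0,0]}
    - {"fingers":1,"delta_pos":[-0.0025,0,0],"turn":[0,0,0]}
    - {"fingers":1,"delta_pos":[-0.0025,0,0],"turn":[0,0,0]}
    - {"fingers":1,"delta_pos":[-0.0025,0,0],"turn":[0,0,0]}
    - {"fingers":1,"delta_pos":[-0.002,0,0],"turn":[0,0,0]}
    - {"fingers":1,"delta_pos":[0,0,0],"turn":[0,0,0]}

```text
t: 23.5
tcp_pos: [0.5827, -0.0957, 0.0512]
orientation: [[-0.999, 0.038, -0.0], [0.038, 0.999, 0.0], [0.0, 0.0, -1.0]]
wrist_force: [-3.5, 1.0, 5.4]
width: 0.0357
grasp_force: 30.0
```

Call:
send_rows:
  commands:
    - {"fingers":1,"delta_pos":[-0.001,0,0],"turn":[0,0,0]}
    - {"fingers":1,"delta_pos":[-0.001,0,0],"turn":[0,0,0]}
    - {"fingers":1,"delta_pos":[0,0,0],"turn":[0,0,0]}

```text
t: 23.88
tcp_pos: [0.5844, -0.0957, 0.0512]
orientation: [[-0.999, 0.038, -0.001], [0.038, 0.999, 0.0], [0.001, 0.0, -1.0]]
wrist_force: [-6.6, -0.1, 7.0]
width: 0.0355
grasp_force: 30.0
```

Call:
send_rows:
  commands:
    - {"fingers":1,"delta_pos":[-0.0007,0,0],"turn":[0,0,0]}
    - {"fingers":1,"delta_pos":[0,0,0],"turn":[0,0,0]}

```text
t: 24.12
tcp_pos: [0.585, -0.0958, 0.0512]
orientation: [[-0.999, 0.038, -0.001], [0.038, 0.999, 0.0], [0.001, 0.0, -1.0]]
wrist_force: [-5.6, -0.5, 7.1]
width: 0.036
grasp_force: 30.0
```

```bash
python3 bar.py -.05 -.035 -.165 .07 -.055
```

```text
1 [-4.8 -0.4  0.5  0.3  0.3  0.3] mean -0.63
-1 [0.8 1.  0.7 0.8 0.8 0.8] mean 0.81
front [1.  5.8 5.4]
t 24.18 chuck mm [  -2.1 -164.    51.2] psi 87.84 F [-6.3  0.1  6.6] w 35.9 g 30.0
```

Call:
send_rows:
  commands:
    - {"fingers":1,"delta_pos":[-0.001,0,0],"turn":[0,0,0]}
    - {"fingers":1,"delta_pos":[0,0,0],"turn":[0,0,0]}

```text
t: 24.42
tcp_pos: [0.5861, -0.0958, 0.0512]
orientation: [[-0.999, 0.038, -0.001], [0.038, 0.999, 0.0], [0.001, 0.0, -1.0]]
wrist_force: [-6.2, 0.0, 6.9]
width: 0.0357
grasp_force: 30.0
```

Call:
send_rows:
  commands:
    - {"fingers":1,"delta_pos":[-0.0007,0,0],"turn":[0,0,0]}
    - {"fingers":1,"delta_pos":[0,0,0],"turn":[0,0,0]}

```text
t: 24.68
tcp_pos: [0.5867, -0.0958, 0.0512]
orientation: [[-0.999, 0.038, -0.001], [0.038, 0.999, 0.0], [0.001, 0.0, -1.0]]
wrist_force: [-6.5, -0.3, 6.7]
width: 0.0357
grasp_force: 30.0
```

Call:
send_rows:
  commands:
    - {"fingers":1,"delta_pos":[-0.0007,0,0],"turn":[0,0,0]}
    - {"fingers":1,"delta_pos":[0,0,0],"turn":[0,0,0]}

```text
t: 24.92
tcp_pos: [0.5874, -0.0958, 0.0512]
orientation: [[-0.999, 0.038, -0.001], [0.038, 0.999, 0.0], [0.001, 0.0, -1.0]]
wrist_force: [-6.8, 1.0, 6.9]
width: 0.0363
grasp_force: 30.0
```

Call:
send_rows:
  commands:
    - {"fingers":1,"delta_pos":[-0.0007,0,0],"turn":[0,0,0]}
    - {"fingers":1,"delta_pos":[0,0,0],"turn":[0,0,0]}

```text
t: 25.18
tcp_pos: [0.5874, -0.0958, 0.0512]
orientation: [[-0.999, 0.038, -0.002], [0.038, 0.999, 0.0], [0.002, 0.0, -1.0]]
wrist_force: [-10.7, -0.6, 10.7]
width: 0.0358
grasp_force: 30.0
```

Call:
send_rows:
  commands:
    - {"fingers":1,"delta_pos":[-0.0007,0,0],"turn":[0,0,0]}
    - {"fingers":1,"delta_pos":[0,0,0],"turn":[0,0,0]}

```text
t: 25.42
tcp_pos: [0.5874, -0.0958, 0.0511]
orientation: [[-0.999, 0.038, -0.003], [0.038, 0.999, 0.0], [0.003, 0.0, -1.0]]
wrist_force: [-13.9, -1.7, 14.8]
width: 0.0359
grasp_force: 30.0
```

Call:
send_rows:
  commands:
    - {"fingers":1,"delta_pos":[0.0012,0,-0.0008],"turn":[0,0,0]}
    - {"fingers":0.4,"delta_pos":[0,0,0],"turn":[0,0,0]}
    - {"fingers":0.4,"delta_pos":[0,0,0],"turn":[0,0,0]}
    - {"fingers":0.3,"delta_pos":[0,0,0],"turn":[0,0,0]}
    - {"fingers":0.3,"delta_pos":[0,0,-0.02],"turn":[0,0,0]}
    - {"fingers":0.3,"delta_pos":[0,0,-0.05],"turn":[0,0,0]}
    - {"fingers":0.3,"delta_pos":[0,0,-0.05],"turn":[0,0,0]}
    - {"fingers":0.3,"delta_pos":[0.03,0.03,-0.02],"turn":[0,0,0]}
    - {"fingers":0.3,"delta_pos":[0.03,0.05,0],"turn":[0,0,0]}
    - {"fingers":0.3,"delta_pos":[0.03,0.05,0],"turn":[0,0,0]}
    - {"fingers":0.3,"delta_pos":[0.03,0.05,0],"turn":[0,0,0]}
    - {"fingers":0.2,"delta_pos":[0.02,0.05,0],"turn":[0,0,0]}

```text
t: 26.92
tcp_pos: [0.4557, 0.1406, 0.1921]
orientation: [[-0.999, 0.038, 0.0], [0.038, 0.999, 0.0], [-0.0, 0.0, -1.0]]
wrist_force: [1.0, 0.3, -0.1]
width: 0.0709
grasp_force: 0.0
```

```bash
python3 bar.py -.05 .028 -.165 .07 -.055
python3 - <<'E'
from h import *
im=read_camera("top"); m=(im.min(2)>165).astype(np.uint8)
n,l,stt,c=cv2.connectedComponentsWithStats(m)
for i in range(1,n):
    if stt[i,4]>100 and 180<c[i][0]<420 and 210<c[i][1]<300:
        r=cv2.minAreaRect(np.argwhere(l==i)[:,::-1].astype(np.float32)); w=np.array([ray("top",*p,0.03)[:2] for p in cv2.boxPoints(r)])
        print(np.round(ray("top",*r[0],.03)[:2],4),np.round(w,3).tolist())
print(np.round(read_state()["tcp_pos"],4))
a=read_camera('side')[200:320,300:460,::-1]; b=im[130:295,200:420,::-1]
cv2.imwrite('pics/s3.png',np.hstack([cv2.resize(a,(400,300)),cv2.resize(b,(400,300))]))
E
```

```text
1 [0.7 0.3 0.5 0.8 1.4 1.6] mean 0.9
-1 [ 0.6  1.   1.2  1.2  1.6 -0.1] mean 0.9
front [ 0.6  0.3 -0.5]
t 26.98 chuck mm [-143.    71.6  192. ] psi 87.91 F [-4.2  2.3  0.2] w 72.3 g 0.0
[ 0.5001 -0.0532] [[0.586, -0.015], [0.595, -0.059], [0.415, -0.091], [0.406, -0.047]]
[0.4705 0.0777] [[0.54, 0.198], [0.578, -0.013], [0.402, -0.041], [0.366, 0.167]]
[0.4515 0.2095] [[0.539, 0.247], [0.546, 0.206], [0.366, 0.173], [0.358, 0.213]]
[0.4386 0.3119] [[0.481, 0.33], [0.482, 0.295], [0.396, 0.294], [0.396, 0.328]]
[ 0.3418 -0.0825] [[0.379, -0.052], [0.39, -0.088], [0.305, -0.113], [0.294, -0.077]]
[0.2946 0.1787] [[0.333, 0.205], [0.34, 0.167], [0.256, 0.152], [0.249, 0.19]]
[0.4549 0.1429 0.192 ]
```

View pics/s3.png

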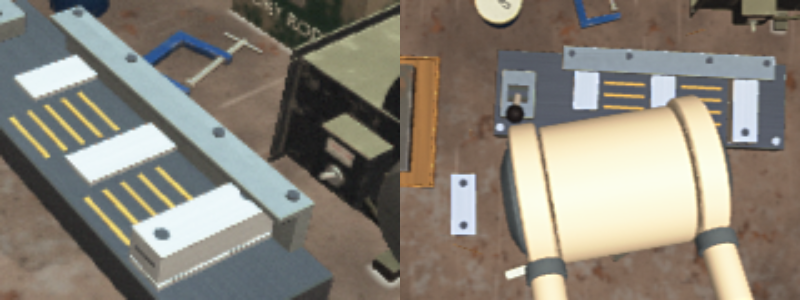

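Bar_110 is seated against the stop. Rail alignment is within about 0.6 mm in y, and I'll trim that later. Bar_90 hasn't moved from (0.4386, 0.3119), so I'll go there next.

Call:
send_rows:
  commands:
    - {"fingers":0.2,"delta_pos":[0.006,0.042,0],"turn":[0,0,0]}
    - {"fingers":0.2,"delta_pos":[0.006,0.042,0],"turn":[0,0,0]}
    - {"fingers":0.2,"delta_pos":[0.006,0.043,0],"turn":[0,0,0]}
    - {"fingers":0.2,"delta_pos":[0.0055,0.043,0],"turn":[0,0,0]}
    - {"fingers":0.2,"delta_pos":[0,0,0.02],"turn":[0,0,-0.05]}
    - {"fingers":0.2,"delta_pos":[0,0,0.04],"turn":[0,0,0]}
    - {"fingers":0.2,"delta_pos":[0,0,0.02],"turn":[0,0,0]}
    - {"fingers":0.2,"delta_pos":[0,0,0],"turn":[0,0,0]}

```text
t: 28.08
tcp_pos: [0.4398, 0.309, 0.1107]
orientation: [[-1.0, -0.011, -0.002], [-0.011, 1.0, -0.001], [0.002, -0.001, -1.0]]
wrist_force: [0.8, -0.3, 0.4]
width: 0.0733
grasp_force: 0.0
```

Run:
```python
from h import *
st(); print(np.round(read_state()["tcp_pos"],4))
a=read_camera('side')[190:250,180:260,::-1]
cv2.imwrite('pics/s4.png',cv2.resize(a,(640,480),interpolation=cv2.INTER_CUBIC))
```

```text
t 28.07 chuck mm [-163.   234.7  110.7] psi 90.65 F [ 0.8 -0.3  0.4] w 73.3 g 0.0
[0.4398 0.309  0.1107]
```

View pics/s4.png

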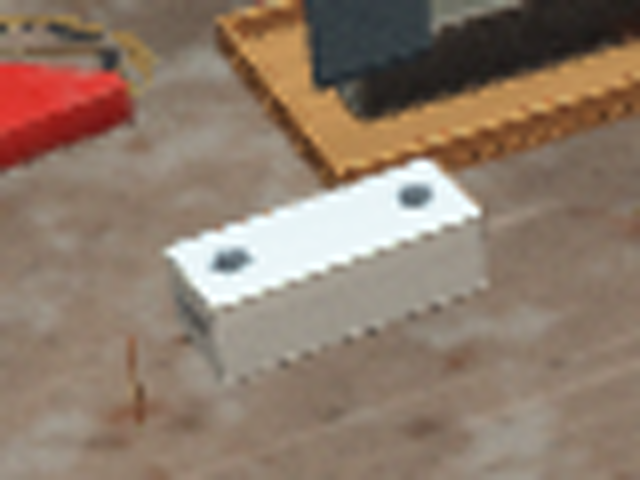

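The bar still lies under the gripper, clear of the tray. I'll narrow the opening, descend and grip.

Call:
send_rows:
  commands:
    - {"fingers":0.35,"delta_pos":[0.001,0.003,0.03],"turn":[0,0,0]}
    - {"fingers":0.35,"delta_pos":[0,0,0.03],"turn":[0,0,0]}
    - {"fingers":0.35,"delta_pos":[0,0,0.025],"turn":[0,0,0]}
    - {"fingers":0.35,"delta_pos":[0,0,0.0145],"turn":[0,0,0]}
    - {"fingers":0.35,"delta_pos":[0,0,0],"turn":[0,0,0]}
    - {"fingers":1,"delta_pos":[0,0,0],"turn":[0,0,0]}
    - {"fingers":1,"delta_pos":[0,0,0],"turn":[0,0,0]}
    - {"fingers":1,"delta_pos":[0,0,0],"turn":[0,0,0]}
    - {"fingers":1,"delta_pos":[0,0,0],"turn":[0,0,0]}
    - {"fingers":1,"delta_pos":[0,0,0],"turn":[0,0,0]}

```text
t: 29.38
tcp_pos: [0.4391, 0.3131, 0.013]
orientation: [[-1.0, -0.012, 0.001], [-0.012, 1.0, 0.0], [-0.001, 0.0, -1.0]]
wrist_force: [0.0, -0.8, 7.9]
width: 0.0359
grasp_force: 29.9
```

Call:
send_rows:
  commands:
    - {"fingers":1,"delta_pos":[0,0,-0.02],"turn":[0,0,0]}
    - {"fingers":1,"delta_pos":[0,0,-0.05],"turn":[0,0,0]}
    - {"fingers":1,"delta_pos":[0,0,-0.05],"turn":[0,0,0]}
    - {"fingers":1,"delta_pos":[0,0,-0.05],"turn":[0,0,0]}
    - {"fingers":1,"delta_pos":[0,0,0],"turn":[0,0,0.05]}
    - {"fingers":1,"delta_pos":[0,0,0],"turn":[0,0,0]}

```text
t: 30.12
tcp_pos: [0.4386, 0.3129, 0.1827]
orientation: [[-0.999, 0.038, 0.0], [0.038, 0.999, 0.0], [-0.0, 0.0, -1.0]]
wrist_force: [-0.5, 0.1, -2.7]
width: 0.036
grasp_force: 29.9
```

Run:
```python
from h import *
st()
```

```text
t 30.12 chuck mm [-164.4  238.6  182.7] psi 87.85 F [-0.5  0.1 -2.7] w 36.0 g 29.9
```

Call:
send_rows:
  commands:
    - {"fingers":1,"delta_pos":[-0.0185,-0.0361,0],"turn":[0,0,0]}
    - {"fingers":1,"delta_pos":[-0.0185,-0.0361,0],"turn":[0,0,0]}
    - {"fingers":1,"delta_pos":[-0.0185,-0.0361,0],"turn":[0,0,0]}
    - {"fingers":1,"delta_pos":[-0.0185,-0.0361,0],"turn":[0,0,0]}
    - {"fingers":1,"delta_pos":[-0.0185,-0.0361,0],"turn":[0,0,0]}
    - {"fingers":1,"delta_pos":[-0.0185,-0.0361,0],"turn":[0,0,0]}
    - {"fingers":1,"delta_pos":[-0.0185,-0.0361,0],"turn":[0,0,0]}
    - {"fingers":1,"delta_pos":[-0.0185,-0.0361,0],"turn":[0,0,0]}
    - {"fingers":1,"delta_pos":[0,0,0.04],"turn":[0,0,0]}
    - {"fingers":1,"delta_pos":[0,0,0.04],"turn":[0,0,0]}
    - {"fingers":1,"delta_pos":[0,0,0.03],"turn":[0,0,0]}
    - {"fingers":1,"delta_pos":[0,0,0],"turn":[0,0,0]}

```text
t: 31.62
tcp_pos: [0.5736, 0.0189, 0.0699]
orientation: [[-0.999, 0.037, -0.006], [0.037, 0.999, 0.0], [0.006, 0.0, -1.0]]
wrist_force: [-0.3, 0.3, -1.7]
width: 0.0358
grasp_force: 29.9
```

Run:
```python
from h import *
st()
```

```text
t 31.62 chuck mm [-17.9 -49.9  69.9] psi 87.89 F [-0.3  0.3 -1.7] w 35.8 g 29.9
```

Call:
send_rows:
  commands:
    - {"fingers":1,"delta_pos":[0,-0.0004,0.008],"turn":[0,0,0]}
    - {"fingers":1,"delta_pos":[0,0,0.004],"turn":[0,0,0]}
    - {"fingers":1,"delta_pos":[0,0,0.002],"turn":[0,0,0]}
    - {"fingers":1,"delta_pos":[0,0,0],"turn":[0,0,0]}
    - {"fingers":1,"delta_pos":[0,0,0],"turn":[0,0,0]}

```text
t: 32.25
tcp_pos: [0.5759, 0.0184, 0.0586]
orientation: [[-0.999, 0.038, 0.0], [0.038, 0.999, -0.0], [-0.0, -0.0, -1.0]]
wrist_force: [-0.8, 0.5, -2.6]
width: 0.036
grasp_force: 29.9
```

```bash
python3 bar.py -.056 -.045 -.05 .073 -.0613
```

```text
1 [-1.7 -2.1 -1.9 -1.9 -2.  -1.9] mean -1.91
-1 [-4.3 -4.3 -4.1 -3.8 -3.6 -3.1] mean -3.87
front [-1.9  5.8 -0.1]
t 32.3 chuck mm [-15.7 -50.3  58.6] psi 87.84 F [-0.7 -0.4 -4.1] w 35.8 g 29.9
```

Call:
send_rows:
  commands:
    - {"fingers":1,"delta_pos":[0,0,0.003],"turn":[0,0,0]}
    - {"fingers":1,"delta_pos":[0,0,0.0015],"turn":[0,0,0]}
    - {"fingers":1,"delta_pos":[0,0,0.0007],"turn":[0,0,0]}
    - {"fingers":1,"delta_pos":[0,0,0],"turn":[0,0,0]}

```text
t: 32.8
tcp_pos: [0.5757, 0.0184, 0.0531]
orientation: [[-0.999, 0.038, -0.0], [0.038, 0.999, -0.0], [0.0, -0.0, -1.0]]
wrist_force: [-0.7, 0.4, -3.8]
width: 0.0359
grasp_force: 29.9
```

```bash
python3 bar.py -.058 -.04 -.05 .0703 -.0607
python3 - <<'E'
from h import *
q=np.load("chuck.npy");g=read_camera("top").min(2).astype(np.float32)
for x in (-.055,-.05,-.045,-.04):
    u=np.array([pix("top",T(q,(x,-.05+k*1e-3,.0705))) for k in range(-30,31,2)],np.float32)
    print(x,cv2.remap(g,u[None,:,0],u[None,:,1],cv2.INTER_LINEAR)[0].astype(int).tolist())
E
```

```text
1 [-0.3 -0.1 -0.3 -0.5 -0.9 -0.7] mean -0.47
-1 [-5.  -4.8 -4.2 -1.9 -1.9  0.3] mean -2.92
front [ 5.   4.9 -1.1]
t 32.85 chuck mm [-15.8 -50.3  53.1] psi 87.83 F [ 0.2  0.4 -3.8] w 35.3 g 29.9
-0.055 [154, 156, 151, 135, 114, 95, 82, 73, 69, 69, 70, 70, 70, 72, 81, 82, 76, 63, 45, 61, 103, 154, 196, 185, 131, 75, 74, 76, 76, 77, 77]
-0.05 [144, 145, 144, 136, 119, 97, 82, 72, 69, 69, 70, 71, 71, 71, 69, 64, 57, 50, 54, 94, 142, 186, 189, 165, 119, 73, 74, 75, 76, 78, 87]
-0.045 [130, 132, 133, 131, 124, 103, 89, 79, 75, 72, 72, 74, 75, 71, 63, 61, 60, 57, 84, 110, 123, 120, 116, 98, 74, 50, 51, 50, 48, 46, 50]
-0.04 [111, 111, 110, 109, 107, 102, 91, 80, 74, 73, 75, 76, 75, 78, 81, 87, 93, 85, 77, 66, 56, 51, 51, 52, 54, 56, 57, 58, 56, 53, 44]
```

The arm hides the right side of the bar from the top camera, so I'll check after release. Now touch down and slide.

Call:
send_rows:
  commands:
    - {"fingers":1,"delta_pos":[0,0,0.0005],"turn":[0,0,0]}
    - {"fingers":1,"delta_pos":[0,0,0],"turn":[0,0,0]}

```text
t: 33.15
tcp_pos: [0.5758, 0.0184, 0.053]
orientation: [[-0.999, 0.038, 0.0], [0.038, 0.999, -0.0], [-0.0, -0.0, -1.0]]
wrist_force: [-0.6, 0.2, 5.2]
width: 0.036
grasp_force: 29.9
```

Call:
send_rows:
  commands:
    - {"fingers":1,"delta_pos":[0,0,0.0004],"turn":[0,0,0]}
    - {"fingers":1,"delta_pos":[0,0,0],"turn":[0,0,0]}

```text
t: 33.4
tcp_pos: [0.5758, 0.0184, 0.053]
orientation: [[-0.999, 0.038, 0.0], [0.038, 0.999, -0.0], [-0.0, -0.0, -1.0]]
wrist_force: [-5.1, 0.1, 12.1]
width: 0.0358
grasp_force: 29.9
```

Contact. I'll ease off slightly and slide about 24 mm.

Call:
send_rows:
  commands:
    - {"fingers":1,"delta_pos":[0,0,-0.0004],"turn":[0,0,0]}
    - {"fingers":1,"delta_pos":[-0.0025,0,0],"turn":[0,0,0]}
    - {"fingers":1,"delta_pos":[-0.0025,0,0],"turn":[0,0,0]}
    - {"fingers":1,"delta_pos":[-0.0025,0,0],"turn":[0,0,0]}
    - {"fingers":1,"delta_pos":[-0.0025,0,0],"turn":[0,0,0]}
    - {"fingers":1,"delta_pos":[-0.0025,0,0],"turn":[0,0,0]}
    - {"fingers":1,"delta_pos":[-0.0025,0,0],"turn":[0,0,0]}
    - {"fingers":1,"delta_pos":[-0.0025,0,0],"turn":[0,0,0]}
    - {"fingers":1,"delta_pos":[-0.0025,0,0],"turn":[0,0,0]}
    - {"fingers":1,"delta_pos":[-0.0015,0,0],"turn":[0,0,0]}
    - {"fingers":1,"delta_pos":[0,0,0],"turn":[0,0,0]}

```text
t: 34.78
tcp_pos: [0.5965, 0.0177, 0.053]
orientation: [[-0.999, 0.038, -0.001], [0.038, 0.999, 0.0], [0.001, 0.0, -1.0]]
wrist_force: [-7.7, -0.4, 11.3]
width: 0.0356
grasp_force: 29.9
```

Call:
send_rows:
  commands:
    - {"fingers":1,"delta_pos":[-0.001,0,0],"turn":[0,0,0]}
    - {"fingers":1,"delta_pos":[-0.001,0,0],"turn":[0,0,0]}
    - {"fingers":1,"delta_pos":[0,0,0],"turn":[0,0,0]}

```text
t: 35.15
tcp_pos: [0.5984, 0.0176, 0.053]
orientation: [[-0.999, 0.038, -0.001], [0.038, 0.999, 0.0], [0.001, 0.0, -1.0]]
wrist_force: [-8.3, 0.3, 11.6]
width: 0.036
grasp_force: 29.9
```

Call:
send_rows:
  commands:
    - {"fingers":1,"delta_pos":[-0.0008,0,0],"turn":[0,0,0]}
    - {"fingers":1,"delta_pos":[0,0,0],"turn":[0,0,0]}

```text
t: 35.4
tcp_pos: [0.5992, 0.0176, 0.053]
orientation: [[-0.999, 0.038, -0.001], [0.038, 0.999, 0.0], [0.001, 0.0, -1.0]]
wrist_force: [-8.9, 0.1, 12.5]
width: 0.0361
grasp_force: 29.9
```

Call:
send_rows:
  commands:
    - {"fingers":1,"delta_pos":[-0.0008,0,0],"turn":[0,0,0]}
    - {"fingers":1,"delta_pos":[0,0,0],"turn":[0,0,0]}

```text
t: 35.65
tcp_pos: [0.6, 0.0175, 0.053]
orientation: [[-0.999, 0.038, -0.001], [0.038, 0.999, 0.0], [0.001, 0.0, -1.0]]
wrist_force: [-8.0, 0.6, 11.1]
width: 0.0358
grasp_force: 29.9
```

```bash
python3 -c "
from h import *
st()"
```

```text
t 35.65 chuck mm [  8.4 -50.2  53. ] psi 87.84 F [-8.   0.6 11.1] w 35.8 g 29.9
```

Call:
send_rows:
  commands:
    - {"fingers":1,"delta_pos":[-0.0008,0,0],"turn":[0,0,0]}
    - {"fingers":1,"delta_pos":[0,0,0],"turn":[0,0,0]}

```text
t: 35.9
tcp_pos: [0.6008, 0.0175, 0.053]
orientation: [[-0.999, 0.038, -0.001], [0.038, 0.999, 0.0], [0.001, 0.0, -1.0]]
wrist_force: [-8.5, 0.0, 11.6]
width: 0.0354
grasp_force: 29.9
```

Call:
send_rows:
  commands:
    - {"fingers":1,"delta_pos":[-0.0007,0,0],"turn":[0,0,0]}
    - {"fingers":1,"delta_pos":[0,0,0],"turn":[0,0,0]}

```text
t: 36.15
tcp_pos: [0.6015, 0.0175, 0.053]
orientation: [[-0.999, 0.038, -0.001], [0.038, 0.999, 0.0], [0.001, 0.0, -1.0]]
wrist_force: [-7.2, -0.4, 12.4]
width: 0.0356
grasp_force: 29.9
```

Call:
send_rows:
  commands:
    - {"fingers":1,"delta_pos":[-0.0007,0,0],"turn":[0,0,0]}
    - {"fingers":1,"delta_pos":[0,0,0],"turn":[0,0,0]}

```text
t: 36.4
tcp_pos: [0.6017, 0.0175, 0.053]
orientation: [[-0.999, 0.038, -0.002], [0.038, 0.999, 0.0], [0.002, -0.0, -1.0]]
wrist_force: [-12.6, -0.4, 15.0]
width: 0.0358
grasp_force: 30.0
```

Call:
send_rows:
  commands:
    - {"fingers":1,"delta_pos":[-0.0005,0,0],"turn":[0,0,0]}
    - {"fingers":1,"delta_pos":[0,0,0],"turn":[0,0,0]}

```text
t: 36.65
tcp_pos: [0.6017, 0.0175, 0.053]
orientation: [[-0.999, 0.038, -0.003], [0.038, 0.999, 0.0], [0.003, 0.0, -1.0]]
wrist_force: [-13.5, -0.7, 17.2]
width: 0.0357
grasp_force: 30.0
```

It's against the stop. I'll release, retreat and measure both bars.

Call:
send_rows:
  commands:
    - {"fingers":1,"delta_pos":[0.0012,0,-0.0014],"turn":[0,0,0]}
    - {"fingers":0.4,"delta_pos":[0,0,0],"turn":[0,0,0]}
    - {"fingers":0.4,"delta_pos":[0,0,0],"turn":[0,0,0]}
    - {"fingers":0.3,"delta_pos":[0,0,0],"turn":[0,0,0]}
    - {"fingers":0.3,"delta_pos":[0,0,-0.02],"turn":[0,0,0]}
    - {"fingers":0.3,"delta_pos":[0,0,-0.05],"turn":[0,0,0]}
    - {"fingers":0.3,"delta_pos":[0,0,-0.05],"turn":[0,0,0]}
    - {"fingers":0.3,"delta_pos":[0.04,0.05,-0.02],"turn":[0,0,0]}
    - {"fingers":0.3,"delta_pos":[0.04,0.05,0],"turn":[0,0,0]}
    - {"fingers":0.3,"delta_pos":[0.04,0.05,0],"turn":[0,0,0]}
    - {"fingers":0.3,"delta_pos":[0.03,0.04,0],"turn":[0,0,0]}
    - {"fingers":0.3,"delta_pos":[0,0,0],"turn":[0,0,0]}

```text
t: 38.15
tcp_pos: [0.4621, 0.2091, 0.1929]
orientation: [[-0.999, 0.034, -0.0], [0.034, 0.999, 0.0], [0.0, 0.0, -1.0]]
wrist_force: [0.5, 0.2, 0.2]
width: 0.0639
grasp_force: 0.0
```

```bash
echo 110; python3 bar.py -.05 .028 -.165 .07 -.055; echo 90;  python3 bar.py -.03 .028 -.05 .07 -.035
python3 - <<'E'
from h import *
a=read_camera('side')[215:305,340:460,::-1]; b=read_camera("top")[140:230,280:400,::-1]
cv2.imwrite('pics/s5.png',np.hstack([cv2.resize(k,(400,300),interpolation=cv2.INTER_CUBIC) for k in(a,b)]))
E
```

```text
110
1 [0.7 0.3 0.5 0.8 1.4 1.6] mean 0.9
-1 [ 0.8  1.   1.2  1.1  1.6 -0.1] mean 0.93
front [ 0.6  0.3 -0.5]
t 38.2 chuck mm [-135.5  134.7  192.9] psi 87.98 F [ 0.  -0.   0.1] w 64.2 g 0.0
90
1 [-0.8 -1.2 -0.8 -0.9 -0.5 -0.1] mean -0.73
-1 [-0.9 -0.5 -0.5  0.1  0.  -1.8] mean -0.6
front [0.6 0.2 0.1]
t 38.25 chuck mm [-134.6  134.   192.8] psi 87.9 F [0.2 0.5 0.2] w 63.8 g 0.0
```

View pics/s5.png

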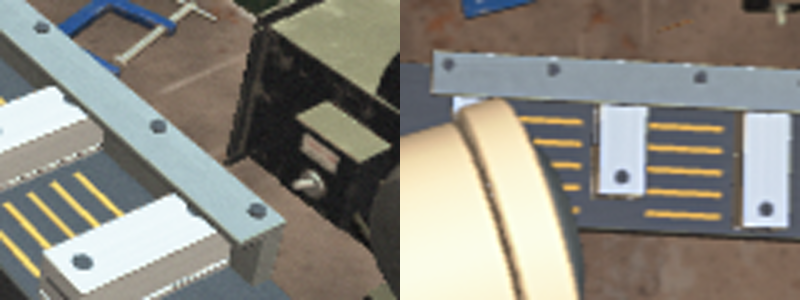

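Both bars are home against the stop: bar_90 is about −0.4 mm off in y and bar_110 about +0.6–0.9 mm. I'll regrip bar_110 centred on its rail to trim it.

Call:
send_rows:
  commands:
    - {"fingers":0.3,"delta_pos":[-0.0166,-0.0374,0],"turn":[0,0,0]}
    - {"fingers":0.3,"delta_pos":[-0.0166,-0.0374,0],"turn":[0,0,0]}
    - {"fingers":0.3,"delta_pos":[-0.0166,-0.0374,0],"turn":[0,0,0]}
    - {"fingers":0.3,"delta_pos":[-0.0166,-0.0374,0],"turn":[0,0,0]}
    - {"fingers":0.3,"delta_pos":[-0.0166,-0.0374,0],"turn":[0,0,0]}
    - {"fingers":0.3,"delta_pos":[-0.0166,-0.0374,0],"turn":[0,0,0]}
    - {"fingers":0.3,"delta_pos":[-0.0166,-0.0374,0],"turn":[0,0,0]}
    - {"fingers":0.3,"delta_pos":[-0.0166,-0.0374,0],"turn":[0,0,0]}
    - {"fingers":0.3,"delta_pos":[0,0,0.04],"turn":[0,0,0]}
    - {"fingers":0.3,"delta_pos":[0,0,0],"turn":[0,0,0]}
    - {"fingers":0.3,"delta_pos":[0,0,0],"turn":[0,0,0]}

```text
t: 39.72
tcp_pos: [0.5857, -0.0975, 0.1535]
orientation: [[-0.999, 0.038, 0.0], [0.038, 0.999, -0.0], [-0.0, -0.0, -1.0]]
wrist_force: [-0.2, 0.8, 0.4]
width: 0.0633
grasp_force: 0.0
```

```bash
python3 -c "
from h import *
st()"
```

```text
t 39.73 chuck mm [  -1.4 -165.7  153.5] psi 87.81 F [-0.2  0.8  0.4] w 63.3 g 0.0
```

Call:
send_rows:
  commands:
    - {"fingers":0.3,"delta_pos":[0,0.0009,0.04],"turn":[0,0,0]}
    - {"fingers":0.3,"delta_pos":[0,0,0.04],"turn":[0,0,0]}
    - {"fingers":0.3,"delta_pos":[0,0,0.02],"turn":[0,0,0]}
    - {"fingers":0.3,"delta_pos":[0,0,0],"turn":[0,0,0]}
    - {"fingers":0.5,"delta_pos":[0,0,0],"turn":[0,0,0]}
    - {"fingers":0.55,"delta_pos":[0,0,0],"turn":[0,0,0]}
    - {"fingers":1,"delta_pos":[0,0,0],"turn":[0,0,0]}
    - {"fingers":1,"delta_pos":[0,0,0],"turn":[0,0,0]}
    - {"fingers":1,"delta_pos":[0,0,0],"turn":[0,0,0]}
    - {"fingers":1,"delta_pos":[0,0,0],"turn":[0,0,0]}

```text
t: 40.98
tcp_pos: [0.5859, -0.0962, 0.0535]
orientation: [[-0.999, 0.038, 0.001], [0.038, 0.999, -0.0], [-0.001, -0.0, -1.0]]
wrist_force: [-1.2, 1.6, 8.6]
width: 0.0356
grasp_force: 30.0
```

```bash
python3 -c "
from h import *
st()"
```

```text
t 40.98 chuck mm [  -1.2 -164.4   53.5] psi 87.84 F [-1.2  1.6  8.6] w 35.6 g 30.0
```

Call:
send_rows:
  commands:
    - {"fingers":1,"delta_pos":[-0.0007,0,0],"turn":[0,0,0]}
    - {"fingers":1,"delta_pos":[0,0,0],"turn":[0,0,0]}

```text
t: 41.22
tcp_pos: [0.5859, -0.0962, 0.0534]
orientation: [[-0.999, 0.038, -0.0], [0.038, 0.999, -0.0], [0.0, -0.0, -1.0]]
wrist_force: [-5.8, 0.4, 11.5]
width: 0.0356
grasp_force: 30.0
```

Call:
send_rows:
  commands:
    - {"fingers":1,"delta_pos":[0.0004,-0.0005,-0.0004],"turn":[0,0,0]}
    - {"fingers":1,"delta_pos":[-0.0005,0,0],"turn":[0,0,0]}
    - {"fingers":1,"delta_pos":[0,0,0],"turn":[0,0,0]}

```text
t: 41.6
tcp_pos: [0.5858, -0.0966, 0.0535]
orientation: [[-0.999, 0.038, -0.001], [0.038, 0.999, 0.0], [0.001, 0.0, -1.0]]
wrist_force: [-5.2, 1.4, 9.7]
width: 0.0357
grasp_force: 30.0
```

```bash
python3 -c "
from h import *
st()"
```

```text
t 41.6 chuck mm [  -1.2 -164.8   53.5] psi 87.84 F [-5.2  1.4  9.7] w 35.7 g 30.0
```

Call:
send_rows:
  commands:
    - {"fingers":1,"delta_pos":[-0.0007,0,0],"turn":[0,0,0]}
    - {"fingers":1,"delta_pos":[0,0,0],"turn":[0,0,0]}

```text
t: 41.85
tcp_pos: [0.5858, -0.0966, 0.0534]
orientation: [[-0.999, 0.038, -0.002], [0.038, 0.999, 0.0], [0.002, 0.0, -1.0]]
wrist_force: [-9.2, 1.0, 12.8]
width: 0.0358
grasp_force: 30.0
```

Call:
send_rows:
  commands:
    - {"fingers":1,"delta_pos":[0.0012,0,-0.0008],"turn":[0,0,0]}
    - {"fingers":0.4,"delta_pos":[0,0,0],"turn":[0,0,0]}
    - {"fingers":0.4,"delta_pos":[0,0,0],"turn":[0,0,0]}
    - {"fingers":0.3,"delta_pos":[0,0,0],"turn":[0,0,0]}
    - {"fingers":0.3,"delta_pos":[0,0,-0.02],"turn":[0,0,0]}
    - {"fingers":0.3,"delta_pos":[0,0,-0.05],"turn":[0,0,0]}
    - {"fingers":0.3,"delta_pos":[0,0,-0.05],"turn":[0,0,0]}
    - {"fingers":0.5,"delta_pos":[0.04,0.05,-0.02],"turn":[0,0,0]}
    - {"fingers":0.7,"delta_pos":[0.04,0.06,0],"turn":[0,0,0]}
    - {"fingers":1,"delta_pos":[0.03,0.06,0],"turn":[0,0,0]}
    - {"fingers":1,"delta_pos":[0,0.06,0],"turn":[0,0,0]}
    - {"fingers":1,"delta_pos":[0,0.05,0],"turn":[0,0,0]}

```text
t: 43.35
tcp_pos: [0.4956, 0.1735, 0.1929]
orientation: [[-0.999, 0.037, 0.001], [0.037, 0.999, 0.0], [-0.001, 0.0, -1.0]]
wrist_force: [1.1, -0.1, 0.1]
width: 0.0167
grasp_force: 0.0
```

```bash
echo 110; python3 bar.py -.05 .028 -.165 .07 -.055; echo 90;  python3 bar.py -.03 .028 -.05 .07 -.035
```

```text
110
1 [-0.1  0.1  0.5 -0.1 -0.2 -0.4] mean -0.03
-1 [ 0.2  0.5 -1.1 -0.9 -0.5 -0.3] mean -0.35
front [-0.3 -0.1 -0.3]
t 43.4 chuck mm [-101.9  106.2  192.8] psi 87.94 F [-2.9  4.4  0.1] w 13.2 g 0.0
90
1 [2.3 2.5 5.3 6.  4.7 4.5] mean 4.23
-1 [-3.5 -0.5  2.4  5.3  5.5  6. ] mean 2.54
front [ 5.  -0.3  2.5]
t 43.45 chuck mm [-101.8  103.5  192.6] psi 88.05 F [-0.2 -0.7 -0. ] w 8.9 g 0.0
```

Bar_110 is now within about 0.2 mm. I'll take the fingers to the robot side of the lever, then check the scene from there.

Call:
send_rows:
  commands:
    - {"fingers":1,"delta_pos":[-0.002,0.03,0],"turn":[0,0,0]}
    - {"fingers":1,"delta_pos":[-0.002,0.031,0],"turn":[0,0,0]}
    - {"fingers":1,"delta_pos":[0,0,0.04],"turn":[0,0,0]}
    - {"fingers":1,"delta_pos":[0,0,0.035],"turn":[0,0,0]}
    - {"fingers":1,"delta_pos":[0,0,0],"turn":[0,0,0]}

```text
t: 44.08
tcp_pos: [0.5008, 0.2313, 0.1157]
orientation: [[-0.999, 0.038, -0.004], [0.038, 0.999, -0.002], [0.004, -0.002, -1.0]]
wrist_force: [-0.4, 0.4, 0.9]
width: 0.0005
grasp_force: 0.0
```

```bash
echo 110; python3 bar.py -.05 .028 -.165 .07 -.055; echo 90;  python3 bar.py -.03 .028 -.05 .07 -.035
```

```text
110
1 [-0.1  0.1  0.5 -0.1 -0.2 -0.4] mean -0.03
-1 [ 0.3  0.5 -1.1 -0.7 -0.7 -0.3] mean -0.35
front [-0.3 -0.1 -0.3]
t 44.12 chuck mm [-97.9 159.9 117.3] psi 87.82 F [ 0.5 -0.1  0.4] w 0.3 g 0.0
90
1 [-4.3 -5.6 -5.8 -5.5 -5.5  5. ] mean -3.63
-1 [5.7 4.8 5.  5.3 5.5 5.6] mean 5.3
front [-4.1 -4.5 -3.6]
t 44.17 chuck mm [-97.1 160.3 118.3] psi 87.81 F [-0.5  0.1  0.5] w 0.6 g 0.0
```

Run:
```python
from h import *
a=read_camera('side')[150:330,230:470,::-1]; b=read_camera("top")[140:260,240:400,::-1]
cv2.imwrite('pics/s6.png',np.hstack([cv2.resize(k,(400,300),interpolation=cv2.INTER_CUBIC) for k in(a,b)]))
```

```text
(no output)
```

View pics/s6.png

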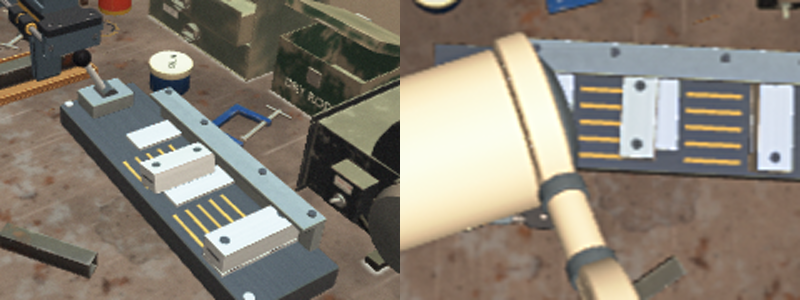

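Bar_90 has been knocked off its rail. In the top view it sits beside the rail at about (640,117), shifted toward +y and the front. I need its pose, and no views are left, so I'll do this numerically.

Call:
send_rows:
  commands:
    - {"fingers":1,"delta_pos":[0,0,-0.05],"turn":[0,0,0]}
    - {"fingers":0.5,"delta_pos":[0.03,0.05,-0.03],"turn":[0,0,0]}
    - {"fingers":0.3,"delta_pos":[0.03,0.05,0],"turn":[0,0,0]}
    - {"fingers":0.3,"delta_pos":[0,0,0],"turn":[0,0,0]}

```text
t: 44.78
tcp_pos: [0.4461, 0.335, 0.198]
orientation: [[-0.999, 0.034, 0.002], [0.034, 0.999, 0.002], [-0.002, 0.002, -1.0]]
wrist_force: [0.0, -0.4, -0.3]
width: 0.0277
grasp_force: 0.0
```

Run:
```python
from h import *
q=np.load("chuck.npy");im=read_camera("top");g=im.min(2)
np.set_printoptions(linewidth=250)
print("cols",list(range(320,362,1))[::1])
for v in range(168,208,2): print(v,g[v,322:362].tolist())
for n,p in dict(L=(.035,-.032),M=(-.035,-.032),R=(-.035,-.068)).items(): print(n,pix("top",T(q,(*p,.04))))
st()
```

```text
cols [320, 321, 322, 323, 324, 325, 326, 327, 328, 329, 330, 331, 332, 333, 334, 335, 336, 337, 338, 339, 340, 341, 342, 343, 344, 345, 346, 347, 348, 349, 350, 351, 352, 353, 354, 355, 356, 357, 358, 359, 360, 361]
168 [140, 141, 141, 139, 140, 142, 142, 141, 140, 140, 139, 139, 139, 141, 141, 139, 139, 138, 137, 138, 136, 138, 140, 139, 141, 141, 141, 139, 140, 140, 138, 137, 138, 141, 139, 138, 137, 138, 139, 140]
170 [79, 71, 69, 69, 68, 69, 69, 85, 111, 120, 119, 106, 106, 113, 116, 115, 122, 131, 134, 142, 149, 147, 148, 139, 137, 135, 136, 136, 138, 138, 139, 142, 142, 142, 143, 143, 143, 143, 144, 144]
172 [81, 81, 82, 82, 81, 78, 82, 149, 196, 206, 205, 204, 167, 117, 118, 161, 197, 203, 204, 209, 220, 192, 195, 207, 207, 208, 209, 207, 205, 140, 84, 80, 83, 83, 84, 77, 76, 77, 78, 80]
174 [89, 85, 82, 83, 82, 80, 90, 192, 212, 205, 201, 166, 105, 76, 71, 80, 156, 194, 204, 206, 195, 180, 194, 208, 207, 205, 206, 206, 206, 150, 92, 79, 82, 81, 81, 81, 81, 81, 82, 81]
176 [92, 92, 90, 89, 89, 84, 94, 200, 206, 203, 201, 202, 181, 152, 149, 188, 205, 202, 204, 205, 197, 189, 1
[... 2313 characters left out ...]
79, 81, 78, 79, 78]
202 [88, 90, 89, 89, 86, 92, 143, 172, 173, 175, 213, 229, 231, 230, 217, 208, 208, 215, 213, 155, 90, 79, 81, 83, 83, 83, 83, 83, 84, 84, 83, 84, 93, 93, 88, 85, 85, 86, 86, 82]
204 [82, 83, 84, 83, 84, 89, 87, 82, 81, 82, 81, 78, 77, 81, 81, 80, 79, 79, 83, 93, 90, 84, 84, 85, 84, 84, 85, 84, 83, 81, 86, 95, 92, 90, 81, 84, 90, 89, 89, 89]
206 [90, 89, 89, 90, 90, 89, 88, 89, 87, 88, 88, 86, 85, 84, 86, 85, 84, 84, 84, 84, 84, 83, 84, 84, 85, 85, 84, 85, 85, 86, 84, 81, 80, 80, 78, 77, 76, 75, 74, 77]
L [337.86600508 173.16183311]
M [336.95556569 198.7842574 ]
R [350.28958822 199.44915387]
t 44.83 chuck mm [-156.8  259.4  197.6] psi 87.99 F [ 0.6 -0.6  0.5] w 31.7 g 0.0
```

```bash
cat >> h.py <<'E'
def chuck(w):
    q=np.load("chuck.npy");c,s=np.cos(q[2]),np.sin(q[2]);d=np.array(w[:2])-q[:2];return np.round(1e3*np.array([c*d[0]+s*d[1],-s*d[0]+c*d[1]]),1)
E
python3 - <<'E'
from h import *
for z in(.065,.07):
    print(z,"L",chuck(ray("top",328.0,186,z)),chuck(ray("top",328.6,174,z)),"R",chuck(ray("top",341.7,186,z)),"front",chuck(ray("top",334.5,202.6,z)))
g=read_camera("side")[:,:,:].min(2)
# holes: dark dots on bar top
for (u,v) in ((334.9,174.),(333.9,197.)): print("hole",chuck(ray("top",u,v,.068)))
q=np.load("chuck.npy")
for x,y,z in((-.055,-.022,.07),(-.055,-.022,.065),(-.055,-.058,.07),(-.055,-.058,.04)): print(x,y,z,np.round(pix("side",T(q,(x,y,z))),1))
cv2.imwrite("pics/x.png",read_camera("side"))
np.set_printoptions(linewidth=250)
print(g[225:268:2,315:361])
E
```

```text
0.065 L [-5.3 -3.4] [26.8 -3.8] R [ -3.5 -39.5] front [-48.4 -22.1]
0.07 L [-6.1 -2.7] [25.8 -3.1] R [ -4.3 -38.7] front [-49.  -21.4]
hole [ 27.1 -20. ]
hole [-34.1 -19.5]
-0.055 -0.022 0.07 [316.2 249.8]
-0.055 -0.022 0.065 [316.1 251.7]
-0.055 -0.058 0.07 [326. 260.]
-0.055 -0.058 0.04 [325.2 271.1]
[[ 98  96 101 ... 172 135  73]
 [191 235 235 ... 171 172 171]
 [233 234 236 ... 172 174 175]
 ...
 [ 99 101 106 ... 194 125 143]
 [ 93 100  97 ...  99  97  91]
 [ 94  99  97 ...  90  96  94]]
```

Both edge readings fit a bar tipped about 12.5°: the −y side rests on the rail edge and the +y side on the slab. It is centred near chuck (−3.7, −21) mm, with its end about 6 mm under the lip. I'll grip it with a matching tilt, draw it back clear of the lip, then lift, level and lay it again.

Call:
send_rows:
  commands:
    - {"fingers":0.3,"delta_pos":[-0.0192,-0.0355,0],"turn":[0,0,0]}
    - {"fingers":0.3,"delta_pos":[-0.0192,-0.0355,0],"turn":[0,0,0]}
    - {"fingers":0.3,"delta_pos":[-0.0192,-0.0355,0],"turn":[0,0,0]}
    - {"fingers":0.3,"delta_pos":[-0.0192,-0.0355,0],"turn":[0,0,0]}
    - {"fingers":0.3,"delta_pos":[-0.0192,-0.0355,0],"turn":[0,0,0]}
    - {"fingers":0.3,"delta_pos":[-0.0192,-0.0355,0],"turn":[0,0,0]}
    - {"fingers":0.3,"delta_pos":[-0.0192,-0.0355,0],"turn":[0,0,0]}
    - {"fingers":0.3,"delta_pos":[-0.0192,-0.0355,0],"turn":[0,0,0]}
    - {"fingers":0.3,"delta_pos":[0,0,0],"turn":[0.109,0,0]}
    - {"fingers":0.3,"delta_pos":[0,0,0],"turn":[0.109,0,0]}
    - {"fingers":0.3,"delta_pos":[0,0,0],"turn":[0,0,0]}

```text
t: 46.3
tcp_pos: [0.5902, 0.0424, 0.1959]
orientation: [[-0.999, 0.036, -0.009], [0.037, 0.976, -0.217], [0.001, -0.217, -0.976]]
wrist_force: [-0.4, 0.5, 0.5]
width: 0.0634
grasp_force: 0.0
```

Run:
```python
from h import *
st();q=np.load("chuck.npy");R=read_state()["orientation"]
c,s=np.cos(q[2]),np.sin(q[2]);C=np.array([[c,s,0],[-s,c,0],[0,0,1]])
print(np.round(C@R,3))
d=np.array([-3.7,-24.7,51.5])-[*chuck(read_state()["tcp_pos"]),1e3*read_state()["tcp_pos"][2]]
print("tool delta mm",np.round((C@R).T@d,1))
print(np.round((C@R).T@[0,0,10],2),np.round((C@R).T@[-10,0,0],2))
```

```text
t 46.3 chuck mm [ -2.4 -25.8 195.9] psi 87.87 F [-0.4  0.5  0.5] w 63.4 g 0.0
[[-1.    -0.002 -0.   ]
 [-0.002  0.976 -0.217]
 [ 0.001 -0.217 -0.976]]
tool delta mm [  1.2  32.4 140.7]
[ 0.01 -2.17 -9.76] [10.    0.02  0.  ]
```

Call:
send_rows:
  commands:
    - {"fingers":0.3,"delta_pos":[0.0012,0.0324,0],"turn":[0,0,0]}
    - {"fingers":0.3,"delta_pos":[0,0,0.04],"turn":[0,0,0]}
    - {"fingers":0.3,"delta_pos":[0,0,0.04],"turn":[0,0,0]}
    - {"fingers":0.3,"delta_pos":[0,0,0.03],"turn":[0,0,0]}
    - {"fingers":0.3,"delta_pos":[0,0,0.02],"turn":[0,0,0]}
    - {"fingers":0.3,"delta_pos":[0,0,0.0105],"turn":[0,0,0]}
    - {"fingers":0.3,"delta_pos":[0,0,0],"turn":[0,0,0]}

```text
t: 47.18
tcp_pos: [0.5889, 0.0429, 0.0518]
orientation: [[-0.999, 0.038, -0.009], [0.039, 0.976, -0.215], [0.001, -0.216, -0.976]]
wrist_force: [0.2, -0.2, 0.5]
width: 0.0638
grasp_force: 0.0
```

Call:
send_rows:
  commands:
    - {"fingers":0.5,"delta_pos":[0,0,0],"turn":[0,0,0]}
    - {"fingers":0.55,"delta_pos":[0,0,0],"turn":[0,0,0]}
    - {"fingers":0.6,"delta_pos":[0,0,0],"turn":[0,0,0]}
    - {"fingers":1,"delta_pos":[0,0,0],"turn":[0,0,0]}
    - {"fingers":1,"delta_pos":[0,0,0],"turn":[0,0,0]}
    - {"fingers":1,"delta_pos":[0,0,0],"turn":[0,0,0]}
    - {"fingers":1,"delta_pos":[0,0,0],"turn":[0,0,0]}

```text
t: 48.05
tcp_pos: [0.5892, 0.0439, 0.0522]
orientation: [[-0.999, 0.037, -0.008], [0.038, 0.976, -0.216], [-0.001, -0.216, -0.976]]
wrist_force: [-1.1, 2.2, 6.1]
width: 0.036
grasp_force: 29.7
```

Run:
```python
from h import *
st()
```

```text
t 48.05 chuck mm [ -3.4 -24.3  52.2] psi 87.84 F [-1.1  2.2  6.1] w 36.0 g 29.7
```

Gripped flush, with a width of 36.0 mm. Drawing it back 15 mm, then lifting and levelling.

Call:
send_rows:
  commands:
    - {"fingers":1,"delta_pos":[0.003,0,0],"turn":[0,0,0]}
    - {"fingers":1,"delta_pos":[0.004,0,0],"turn":[0,0,0]}
    - {"fingers":1,"delta_pos":[0.004,0,0],"turn":[0,0,0]}
    - {"fingers":1,"delta_pos":[0.004,0,0],"turn":[0,0,0]}
    - {"fingers":1,"delta_pos":[0,0,0],"turn":[0,0,0]}
    - {"fingers":1,"delta_pos":[0,0,-0.01],"turn":[0,0,0]}
    - {"fingers":1,"delta_pos":[0,0,-0.02],"turn":[0,0,0]}
    - {"fingers":1,"delta_pos":[0,0,0],"turn":[-0.109,0,0]}
    - {"fingers":1,"delta_pos":[0,0,0],"turn":[-0.109,0,0]}
    - {"fingers":1,"delta_pos":[0,0,0],"turn":[0,0,0]}
    - {"fingers":1,"delta_pos":[0,0,0],"turn":[0,0,0]}

```text
t: 49.42
tcp_pos: [0.5736, 0.0507, 0.0811]
orientation: [[-0.999, 0.038, -0.001], [0.038, 0.999, -0.002], [0.001, -0.002, -1.0]]
wrist_force: [0.4, 0.2, -4.1]
width: 0.0359
grasp_force: 29.7
```

Run:
```python
from h import *
st();print(np.round(read_state()["orientation"],4))
```

```text
t 49.42 chuck mm [-19.2 -18.1  81.1] psi 87.82 F [ 0.4  0.2 -4.1] w 35.9 g 29.7
[[-0.9993  0.038  -0.0013]
 [ 0.038   0.9993 -0.0018]
 [ 0.0012 -0.0019 -1.    ]]
```

Call:
send_rows:
  commands:
    - {"fingers":1,"delta_pos":[0,-0.016,0],"turn":[-0.0018,-0.0013,0]}
    - {"fingers":1,"delta_pos":[0,-0.016,0],"turn":[0,0,0]}
    - {"fingers":1,"delta_pos":[0,0,0.012],"turn":[0,0,0]}
    - {"fingers":1,"delta_pos":[0,0,0.008],"turn":[0,0,0]}
    - {"fingers":1,"delta_pos":[0,0,0.004],"turn":[0,0,0]}
    - {"fingers":1,"delta_pos":[0,0,0],"turn":[0,0,0]}
    - {"fingers":1,"delta_pos":[0,0,0],"turn":[0,0,0]}

```text
t: 50.3
tcp_pos: [0.5732, 0.019, 0.0573]
orientation: [[-0.999, 0.038, 0.002], [0.038, 0.999, 0.002], [-0.002, 0.002, -1.0]]
wrist_force: [-0.0, 0.0, -3.0]
width: 0.0358
grasp_force: 29.7
```

Run:
```python
from h import *
st();print(np.round(read_state()["orientation"],4))
```

```text
t 50.3 chuck mm [-18.4 -49.8  57.3] psi 87.85 F [-0.  0. -3.] w 35.8 g 29.7
[[-0.9993  0.0376  0.0016]
 [ 0.0376  0.9993  0.0018]
 [-0.0016  0.0018 -1.    ]]
```

Call:
send_rows:
  commands:
    - {"fingers":1,"delta_pos":[0,-0.0003,0.001],"turn":[0.0018,0.0015,0]}
    - {"fingers":1,"delta_pos":[0,0,0.0015],"turn":[0,0,0]}
    - {"fingers":1,"delta_pos":[0,0,0.0006],"turn":[0,0,0]}
    - {"fingers":1,"delta_pos":[0,0,0],"turn":[0,0,0]}

```text
t: 50.8
tcp_pos: [0.573, 0.0185, 0.054]
orientation: [[-0.999, 0.038, -0.0], [0.038, 0.999, 0.0], [0.0, 0.0, -1.0]]
wrist_force: [-0.3, 0.2, -3.7]
width: 0.0358
grasp_force: 29.7
```

Call:
send_rows:
  commands:
    - {"fingers":1,"delta_pos":[0,0,0.0006],"turn":[0,0,0]}
    - {"fingers":1,"delta_pos":[0,0,0],"turn":[0,0,0]}

```text
t: 51.05
tcp_pos: [0.5731, 0.0185, 0.0537]
orientation: [[-0.999, 0.038, 0.0], [0.038, 0.999, -0.0], [-0.0, -0.0, -1.0]]
wrist_force: [-1.3, 0.7, 2.4]
width: 0.0359
grasp_force: 29.7
```

Call:
send_rows:
  commands:
    - {"fingers":1,"delta_pos":[0,0,0.0005],"turn":[0,0,0]}
    - {"fingers":1,"delta_pos":[0,0,0],"turn":[0,0,0]}

```text
t: 51.3
tcp_pos: [0.5731, 0.0185, 0.0536]
orientation: [[-0.999, 0.038, 0.0], [0.038, 0.999, -0.0], [-0.0, -0.0, -1.0]]
wrist_force: [-4.9, -0.9, 13.3]
width: 0.0359
grasp_force: 29.7
```

Run:
```python
from h import *
st();print(np.round(read_state()["orientation"],4))
```

```text
t 51.3 chuck mm [-18.5 -50.3  53.6] psi 87.84 F [-4.9 -0.9 13.3] w 35.9 g 29.7
[[-9.993e-01  3.770e-02  3.000e-04]
 [ 3.770e-02  9.993e-01 -1.000e-04]
 [-3.000e-04 -1.000e-04 -1.000e+00]]
```

Call:
send_rows:
  commands:
    - {"fingers":1,"delta_pos":[0,0.0003,-0.0005],"turn":[0,0,0]}
    - {"fingers":1,"delta_pos":[-0.0025,0,0],"turn":[0,0,0]}
    - {"fingers":1,"delta_pos":[-0.0025,0,0],"turn":[0,0,0]}
    - {"fingers":1,"delta_pos":[-0.0025,0,0],"turn":[0,0,0]}
    - {"fingers":1,"delta_pos":[-0.0025,0,0],"turn":[0,0,0]}
    - {"fingers":1,"delta_pos":[-0.0025,0,0],"turn":[0,0,0]}
    - {"fingers":1,"delta_pos":[-0.0025,0,0],"turn":[0,0,0]}
    - {"fingers":1,"delta_pos":[-0.0025,0,0],"turn":[0,0,0]}
    - {"fingers":1,"delta_pos":[-0.0025,0,0],"turn":[0,0,0]}
    - {"fingers":1,"delta_pos":[-0.0025,0,0],"turn":[0,0,0]}
    - {"fingers":1,"delta_pos":[-0.002,0,0],"turn":[0,0,0]}
    - {"fingers":1,"delta_pos":[0,0,0],"turn":[0,0,0]}

```text
t: 52.8
tcp_pos: [0.597, 0.018, 0.0537]
orientation: [[-0.999, 0.038, -0.001], [0.038, 0.999, 0.0], [0.001, 0.0, -1.0]]
wrist_force: [-6.5, 0.7, 9.0]
width: 0.0356
grasp_force: 29.8
```

Call:
send_rows:
  commands:
    - {"fingers":1,"delta_pos":[-0.001,0,0],"turn":[0,0,0]}
    - {"fingers":1,"delta_pos":[-0.0008,0,0],"turn":[0,0,0]}
    - {"fingers":1,"delta_pos":[0,0,0],"turn":[0,0,0]}

```text
t: 53.18
tcp_pos: [0.5986, 0.018, 0.0537]
orientation: [[-0.999, 0.038, -0.002], [0.038, 0.999, 0.0], [0.002, 0.0, -1.0]]
wrist_force: [-7.7, 0.6, 11.0]
width: 0.0361
grasp_force: 29.8
```

Call:
send_rows:
  commands:
    - {"fingers":1,"delta_pos":[-0.0008,0,0],"turn":[0,0,0]}
    - {"fingers":1,"delta_pos":[0,0,0],"turn":[0,0,0]}

```text
t: 53.42
tcp_pos: [0.5993, 0.0179, 0.0536]
orientation: [[-0.999, 0.038, -0.002], [0.038, 0.999, 0.0], [0.002, 0.0, -1.0]]
wrist_force: [-7.4, 0.2, 11.0]
width: 0.0357
grasp_force: 29.8
```

Call:
send_rows:
  commands:
    - {"fingers":1,"delta_pos":[-0.0007,0,0],"turn":[0,0,0]}
    - {"fingers":1,"delta_pos":[0,0,0],"turn":[0,0,0]}

```text
t: 53.68
tcp_pos: [0.6, 0.0179, 0.0536]
orientation: [[-0.999, 0.038, -0.002], [0.038, 0.999, 0.0], [0.002, 0.0, -1.0]]
wrist_force: [-7.7, 1.4, 10.6]
width: 0.0361
grasp_force: 29.8
```

Call:
send_rows:
  commands:
    - {"fingers":1,"delta_pos":[-0.0007,0,0],"turn":[0,0,0]}
    - {"fingers":1,"delta_pos":[0,0,0],"turn":[0,0,0]}

```text
t: 53.92
tcp_pos: [0.6008, 0.0178, 0.0537]
orientation: [[-0.999, 0.038, -0.002], [0.038, 0.999, 0.0], [0.002, 0.0, -1.0]]
wrist_force: [-7.5, 0.2, 10.0]
width: 0.0358
grasp_force: 29.8
```

Call:
send_rows:
  commands:
    - {"fingers":1,"delta_pos":[-0.0007,0,0],"turn":[0,0,0]}
    - {"fingers":1,"delta_pos":[0,0,0],"turn":[0,0,0]}

```text
t: 54.18
tcp_pos: [0.6015, 0.0178, 0.0537]
orientation: [[-0.999, 0.038, -0.002], [0.038, 0.999, 0.0], [0.002, 0.0, -1.0]]
wrist_force: [-7.4, 0.0, 10.8]
width: 0.0358
grasp_force: 29.8
```

Call:
send_rows:
  commands:
    - {"fingers":1,"delta_pos":[-0.0007,0,0],"turn":[0,0,0]}
    - {"fingers":1,"delta_pos":[0,0,0],"turn":[0,0,0]}

```text
t: 54.42
tcp_pos: [0.6016, 0.0178, 0.0536]
orientation: [[-0.999, 0.038, -0.003], [0.038, 0.999, 0.0], [0.003, 0.0, -1.0]]
wrist_force: [-11.4, 0.6, 12.9]
width: 0.0361
grasp_force: 29.8
```

Call:
send_rows:
  commands:
    - {"fingers":1,"delta_pos":[-0.0007,0,0],"turn":[0,0,0]}
    - {"fingers":1,"delta_pos":[0,0,0],"turn":[0,0,0]}

```text
t: 54.68
tcp_pos: [0.6017, 0.0178, 0.0536]
orientation: [[-0.999, 0.038, -0.004], [0.038, 0.999, 0.0], [0.004, 0.0, -1.0]]
wrist_force: [-14.2, -1.1, 16.6]
width: 0.0361
grasp_force: 29.9
```

Call:
send_rows:
  commands:
    - {"fingers":1,"delta_pos":[0.0009,0,-0.0008],"turn":[0,0,0]}
    - {"fingers":0.4,"delta_pos":[0,0,0],"turn":[0,0,0]}
    - {"fingers":0.4,"delta_pos":[0,0,0],"turn":[0,0,0]}
    - {"fingers":0.3,"delta_pos":[0,0,0],"turn":[0,0,0]}
    - {"fingers":0.3,"delta_pos":[0,0,-0.02],"turn":[0,0,0]}
    - {"fingers":0.3,"delta_pos":[0,0,-0.05],"turn":[0,0,0]}
    - {"fingers":0.3,"delta_pos":[0,0,-0.05],"turn":[0,0,0]}
    - {"fingers":0.5,"delta_pos":[0.04,0.05,-0.02],"turn":[0,0,0]}
    - {"fingers":0.7,"delta_pos":[0.04,0.05,0],"turn":[0,0,0]}
    - {"fingers":1,"delta_pos":[0.02,0.055,0],"turn":[0,0,0]}
    - {"fingers":1,"delta_pos":[0,0.055,0],"turn":[0,0,0]}
    - {"fingers":1,"delta_pos":[0,0,0],"turn":[0,0,0]}

```text
t: 56.18
tcp_pos: [0.5141, 0.2299, 0.193]
orientation: [[-0.999, 0.034, 0.001], [0.034, 0.999, 0.001], [-0.001, 0.001, -1.0]]
wrist_force: [0.6, -0.7, -0.8]
width: 0.0169
grasp_force: 0.0
```

```bash
echo 110; python3 bar.py -.05 .028 -.165 .07 -.055; echo 90;  python3 bar.py -.03 .028 -.05 .07 -.035
```

```text
110
1 [-0.1  0.1  0.5 -0.1 -0.2 -0.4] mean -0.03
-1 [ 0.3  0.5 -1.1 -0.7 -0.5 -0.3] mean -0.32
front [-0.3 -0.1 -0.3]
t 56.23 chuck mm [-85.6 156.8 192.9] psi 88.0 F [ 0.8 -0.4  0.6] w 12.9 g 0.0
90
1 [ 0.7 -0.1 -0.6 -0.5 -0.5 -0.1] mean -0.19
-1 [-0.7 -0.5 -0.3 -0.1  0.3 -1.6] mean -0.48
front [-0.4  0.2  0.3]
t 56.27 chuck mm [-85.5 155.6 192.8] psi 87.91 F [ 0.2  0.1 -0.6] w 8.6 g 0.0
```

Both bars are home: y offsets about −0.2 and −0.3 mm, front edges within about 0.3 mm. Now the lever.

Call:
send_rows:
  commands:
    - {"fingers":1,"delta_pos":[0,0.009,0.035],"turn":[0,0,0]}
    - {"fingers":1,"delta_pos":[0,0,0.04],"turn":[0,0,0]}
    - {"fingers":1,"delta_pos":[0,0,0],"turn":[0,0,0]}
    - {"fingers":1,"delta_pos":[-0.012,0,0],"turn":[0,0,0]}
    - {"fingers":1,"delta_pos":[-0.012,0,0],"turn":[0,0,0]}
    - {"fingers":1,"delta_pos":[-0.012,0,0],"turn":[0,0,0]}
    - {"fingers":1,"delta_pos":[-0.012,0,0],"turn":[0,0,0]}
    - {"fingers":1,"delta_pos":[-0.012,0,0],"turn":[0,0,0]}
    - {"fingers":1,"delta_pos":[-0.012,0,0],"turn":[0,0,0]}
    - {"fingers":1,"delta_pos":[-0.01,0,0],"turn":[0,0,0]}
    - {"fingers":1,"delta_pos":[0,0,0],"turn":[0,0,0]}

```text
t: 57.65
tcp_pos: [0.5973, 0.2324, 0.1177]
orientation: [[-0.999, 0.038, 0.0], [0.038, 0.999, 0.0], [-0.0, 0.0, -1.0]]
wrist_force: [-0.6, -0.3, 0.3]
width: 0.0005
grasp_force: 0.0
```

Call:
send_rows:
  commands:
    - {"fingers":1,"delta_pos":[-0.003,0,0],"turn":[0,0,0]}
    - {"fingers":1,"delta_pos":[-0.002,0,0],"turn":[0,0,0]}
    - {"fingers":1,"delta_pos":[0,0,0],"turn":[0,0,0]}

```text
t: 58.02
tcp_pos: [0.6015, 0.2323, 0.1179]
orientation: [[-0.999, 0.038, -0.0], [0.038, 0.999, 0.0], [0.0, -0.0, -1.0]]
wrist_force: [0.2, 0.2, -1.3]
width: 0.0007
grasp_force: 0.2
```

Call:
send_rows:
  commands:
    - {"fingers":1,"delta_pos":[-0.002,0,0],"turn":[0,0,0]}
    - {"fingers":1,"delta_pos":[0,0,0],"turn":[0,0,0]}

```text
t: 58.28
tcp_pos: [0.6036, 0.2322, 0.1179]
orientation: [[-0.999, 0.038, -0.0], [0.038, 0.999, 0.0], [0.0, 0.0, -1.0]]
wrist_force: [-0.0, 0.8, 0.1]
width: 0.0006
grasp_force: 0.3
```

```bash
python3 -c "
from h import *
st()"
```

```text
t 58.27 chuck mm [  3.7 164.4 117.9] psi 87.83 F [-0.   0.8  0.1] w 0.6 g 0.3
```

Call:
send_rows:
  commands:
    - {"fingers":1,"delta_pos":[-0.002,0,0],"turn":[0,0,0]}
    - {"fingers":1,"delta_pos":[-0.0015,0,0],"turn":[0,0,0]}
    - {"fingers":1,"delta_pos":[0,0,0],"turn":[0,0,0]}

```text
t: 58.65
tcp_pos: [0.6068, 0.2321, 0.1178]
orientation: [[-0.999, 0.038, -0.001], [0.038, 0.999, 0.0], [0.001, -0.0, -1.0]]
wrist_force: [-2.7, 0.9, 0.1]
width: 0.0001
grasp_force: 1.5
```

Call:
send_rows:
  commands:
    - {"fingers":1,"delta_pos":[-0.0015,0,0],"turn":[0,0,0]}
    - {"fingers":1,"delta_pos":[0,0,0],"turn":[0,0,0]}

```text
t: 58.9
tcp_pos: [0.6073, 0.232, 0.1176]
orientation: [[-0.999, 0.038, -0.003], [0.038, 0.999, -0.0], [0.003, -0.0, -1.0]]
wrist_force: [-9.2, 1.1, 2.9]
width: 0.0002
grasp_force: 4.5
```

Call:
send_rows:
  commands:
    - {"fingers":1,"delta_pos":[-0.0015,0,0],"turn":[0,0,0]}
    - {"fingers":1,"delta_pos":[0,0,0],"turn":[0,0,0]}

```text
t: 59.15
tcp_pos: [0.6076, 0.232, 0.1175]
orientation: [[-0.999, 0.038, -0.005], [0.038, 0.999, -0.0], [0.005, -0.001, -1.0]]
wrist_force: [-16.3, 1.0, 6.5]
width: 0.0006
grasp_force: 7.8
```

Call:
send_rows:
  commands:
    - {"fingers":1,"delta_pos":[-0.0015,0,0],"turn":[0,0,0]}
    - {"fingers":1,"delta_pos":[0,0,0],"turn":[0,0,0]}

```text
t: 59.4
tcp_pos: [0.6079, 0.232, 0.1174]
orientation: [[-0.999, 0.037, -0.007], [0.037, 0.999, -0.001], [0.007, -0.001, -1.0]]
wrist_force: [-23.1, 1.0, 10.5]
width: 0.0002
grasp_force: 11.2
```

Call:
send_rows:
  commands:
    - {"fingers":1,"delta_pos":[-0.0015,0,0],"turn":[0,0,0]}
    - {"fingers":1,"delta_pos":[0,0,0],"turn":[0,0,0]}

```text
t: 59.65
tcp_pos: [0.6081, 0.2319, 0.1173]
orientation: [[-0.999, 0.037, -0.01], [0.037, 0.999, -0.001], [0.009, -0.001, -1.0]]
wrist_force: [-30.5, 2.2, 16.6]
width: 0.0006
grasp_force: 15.1
```

Hard against the on-stop. I'll back away and check everything once more before handing in.

Call:
send_rows:
  commands:
    - {"fingers":1,"delta_pos":[0.01,0,0],"turn":[0,0,0]}
    - {"fingers":1,"delta_pos":[0.03,0,0],"turn":[0,0,0]}
    - {"fingers":1,"delta_pos":[0.04,0,0],"turn":[0,0,0]}
    - {"fingers":1,"delta_pos":[0.02,0,-0.05],"turn":[0,0,0]}
    - {"fingers":1,"delta_pos":[0.03,0.05,-0.03],"turn":[0,0,0]}
    - {"fingers":1,"delta_pos":[0.03,0.05,0],"turn":[0,0,0]}
    - {"fingers":1,"delta_pos":[0,0,0],"turn":[0,0,0]}
    - {"fingers":1,"delta_pos":[0,0,0],"turn":[0,0,0]}

```text
t: 60.65
tcp_pos: [0.4586, 0.3354, 0.1966]
orientation: [[-0.999, 0.037, 0.001], [0.037, 0.999, -0.0], [-0.001, 0.0, -1.0]]
wrist_force: [0.6, -1.3, 0.3]
width: 0.0004
grasp_force: 0.0
```

```bash
echo 110; python3 bar.py -.05 .028 -.165 .07 -.055; echo 90;  python3 bar.py -.03 .028 -.05 .07 -.035
python3 - <<'E'
from h import *
im=read_camera("top").max(2);q=np.load("chuck.npy")
p=pix("top",T(q,(.038,.165,.127)));x,y=int(p[0]),int(p[1])
w=im[y-9:y+10,x-9:x+10];k=np.argwhere(w<45).mean(0)[::-1]+[x-9,y-9];print("knob expected",p,"seen",k)
# tube: dark region in tray, corners at z=.034
E
```

```text
110
1 [-0.1  0.1  0.4 -0.1 -0.2 -0.4] mean -0.06
-1 [ 0.3  0.5 -1.1 -0.7 -0.7 -0.3] mean -0.35
front [-0.3 -0.1 -0.3]
t 60.7 chuck mm [-145.   261.3  196.5] psi 87.82 F [ 0.2  0.2 -0.2] w 0.2 g 0.0
90
1 [ 0.7 -0.2 -0.6 -0.5 -0.5 -0.1] mean -0.19
-1 [-0.9 -0.5 -0.3 -0.1  0.3 -1.8] mean -0.54
front [-0.4  0.2  0.3]
t 60.75 chuck mm [-144.9  261.1  196.4] psi 87.78 F [-0.7 -0.6 -0.7] w 0.3 g 0.0
knob expected [264.33144728 161.72298642] seen [264.43283582 161.76119403]
```

The knob is at its fully-on position and both bars are unchanged. Handing in.

```bash
python3 -c "
from bench import *
print(job_done())"
```

```text
the job is handed in; nothing more can be done
None
```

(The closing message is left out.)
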